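# Clear, stroke and zero the copying slide

## Task

Get the turning shop's copying slide ready: put every wood offcut that lies on its bed into the blue scrap bin, then run the carriage slowly through its full travel to feel for sticky spots, from stop to stop: out to the far stop and back to the red home stop, twice over. With the carriage home, press the readout's recessed red zero button fully down with the stylus from the stand, hang the stylus back upright in the stand with its collar down on the wood, and do not disturb the bowl, the wax tin or the hand tool.

Things in the scene. Friction and masses are not known exactly. Their poses are not given: they have to be found in the camera images.
- bed: The slide's fixed grey bed: flat slab 200 (x) x 420 (y) x 30 mm high. Origin at the centre of its underside on the bench; y is the slide direction. A RED stop bar (20 mm thick, 30 mm tall above the bed) at its -y end is the HOME end; a dark steel stop bar at its +y end is the far end.
- carriage (a joint): Position of the slide carriage (aluminium plate 190 x 80 x 22 mm, just clear of the bed) in m: 0 = home, against the red stop; 0.300 = far end, against the dark stop; grows towards the bed's +y. Stays where it is left; moves with about 4 to 6 N. Carriage mass 0.7 kg.
- knob (a point): The centre of the grip of the carriage's round dark-wood knob (30 mm diameter, upright, fixed rigidly to the carriage's middle; the knob reaches from 26 mm below to 20 mm above this point, which is 84 mm above the bench).
- bin: Blue open scrap bin, fixed, 240 (x) x 180 (y) x 90 mm high outside, walls 6 mm. Origin at the centre of its underside on the bench.
- console: Fixed plywood board 220 (x) x 150 (y) x 12 mm carrying at its +x half a grey readout box (100 x 130 mm, top 62 mm above the bench) with a black and green display on top, and at its -x half a pale wooden stylus stand (top 64 x 76 mm, 76 mm above the bench). Origin at the centre of its underside. z up.
- recess (a point): The centre of the mouth of the round 18 mm hole in the readout's top, 62 mm above the bench; the red zero button (15.6 mm diameter) lies in it, its face 7 mm below the mouth when released.
- zero_button (a joint): How far the zero button is pushed down, in m: 0 released, 0.005 fully down; a spring of 1.2 N at the start and about 4 N fully down; springs back.
- stand_hole (a point): The centre of the mouth of the stand's 16 mm vertical through hole, 76 mm above the bench; the stylus hangs in it by its collar.
- stylus: The stylus: a steel rod 8 mm in diameter, 46 mm long, below a brass collar (32 mm diameter, 6 mm thick) and a square dark-wood grip (20 x 20 mm, from 6 to 64 mm above the origin). 70 g. Origin at the centre of the collar's underside; z points from the tip to the grip. Stored, the rod is in the stand's hole, the collar's underside on the stand's top, grip upright (sides along its x and y).
- stylus_tip (a point): The lower end of the stylus rod, 46 mm below the collar's underside.
- stylus_grip (a point): A point on the stylus's axis in the wooden grip, 36 mm above the collar's underside.
- bowl: Bystander: small turned wooden bowl, 110 mm across, 45 mm high. Origin at the centre of its underside.
- wax: Bystander: brass-coloured wax tin, 72 mm across, 45 mm high. Origin at the centre of its underside.
- gouge: Bystander: wooden-handled hand tool, 220 mm long, lying on the bench.
- offcut1: Loose dark brown walnut wood offcut, square bar 78 (x) x 30 x 30 mm, about 50 g, lying on the bed at the start (may be absent). Origin at its centre, x along its length.
- offcut2: Loose pale maple wood offcut, square bar 72 (x) x 32 x 32 mm, about 50 g, lying on the bed at the start (may be absent). Origin at its centre, x along its length.
- offcut3: Loose mid-brown wood offcut, square bar 76 (x) x 28 x 28 mm, about 50 g, lying on the bed at the start (may be absent). Origin at its centre, x along its length.
- offcut4: Loose plywood wood offcut, square bar 70 (x) x 30 x 30 mm, about 50 g, lying on the bed at the start (may be absent). Origin at its centre, x along its length.
- offcut5: Loose reddish wood offcut, square bar 76 (x) x 28 x 28 mm, about 50 g, lying on the bed at the start (may be absent). Origin at its centre, x along its length.
Mind the look-alikes: they are no part of the job. What is shaped like the offcut2 but turquoise is not meant.

How it is judged:
By the outcome, as a careful person would: the job done as asked, in the order asked, and still so for the second after the job is handed in, with the robot touching nothing.
Of offcut1, offcut2, offcut3, offcut4, offcut5 only 3 to 5 are there at a start; the rules pass over those that are not, and their reading is None.
At some moment in a run one of offcut1, offcut2, offcut3, offcut4, offcut5 may be knocked a few centimetres aside while the robot is not near it.
It also fails if it takes over 210 s, if anything falls off the work surface, if the arm or the gripper's body presses on something with over 40 N, if the wrist force passes 120 N, or if a joint passes its speed limit or range.

## Robot

A 7-joint arm with a two-finger parallel gripper is mounted at the origin on the work surface. World frame = base frame: x ahead of the robot, y to its left, z up, the work surface at z = 0. Lengths are in m, angles in rad, forces in N, time in s.
With the tool pointing down it reaches from about 0.4 to 0.9 m from the base axis. Payload 5.6 kg.
Tool frame: the origin (TCP) lies on the mounting face of the last link; the fingertips stand 190 mm ahead of it and the grasp point (between the pads) lies 171 mm ahead of it; z points along the fingers, y is the direction in which the jaws open and shut (so a half turn about z gives the same grasp; the last joint's range is limited). The gripper opens to 92 mm and grips with 3 to 60 N. Pads are 20 mm wide; open, the fingers measure 128 mm over their backs; the gripper's body (75 mm by 189 mm) begins 69 mm behind the grasp point.
Start: joints at [-1.186, 0.468, -0.012, 1.603, 0.006, 1.071, -0.056], TCP at [0.27, 0.591, 0.405] pointing down, gripper open.
Joint ranges: [-2.53, 2.53], [-0.31, 2.02], [-1.57, 1.55], [0.28, 2.44], [-1.29, 4.43], [0.15, 1.84], [-2.92, 2.92]. Speed limits (rad/s): [2.57, 2.57, 3.14, 3.14, 3.14, 3.14, 3.14].

## Interface

Orientations are given as a rotation vector (axis times angle).
In Python, from workcell import * gives the robot as it stands.
- The arm moves only by the shell command python3 -m handwheel 'ROWS'. ROWS is JSON, a list that holds one entry, the list of rows, each a list of 7 numbers: the turn, a rotation vector about the tool's x, y, z in degrees, then the shift along the tool's x, y, z in m, then the finger opening in m, from 0 to 0.0919. A call has 1 to 12 rows; each row shifts and turns the commanded pose from where the row before left it, along the tool's axes as they then stand; what a row does not reach is not made up. A row lasts 1/12 s, in which the tool goes at most 41.7 mm and 7.16 degrees, less where a joint would pass 70% of its speed; a pose out of reach is approached as far as the arm can. A call is refused whole if a number of a shift passes 0.0417 or a number of a turn 7.16, either way. A call with a gripper value outside its range is refused whole. The fingers move at their own pace and stop on an object; the grip force is fixed at half the most. Time passes only in rows, so rows that do not move let the fingers close. It gives the time, the measured TCP pose, the force and the opening at its end, in the units of the state.
- state(): the state, without advancing time (a new reading comes with each control period).
- capture(name): name is "side" or "top" or "wrist"; returns (picture, depth): 480x640x3 uint8, red, green, blue; 480x640 float32, m along the optical axis (not along the pixel's ray), 0 where there is no reading.
- calibration(name): a dict with "camera_matrix" (3x3 intrinsics, pixels), "world_from_camera" (4x4, takes a point from camera to world coordinates); the wrist camera has in their place "tool_from_camera" (4x4, takes a point from camera to tool coordinates, whose origin is the TCP and whose axes are the flange's). Camera axes: x right, y down, z forward; pixel columns grow to the right and rows downward; lengths in m; the calibration is good to about 2 mm. A picture is of the moment at which its call begins: read the wrist's pose just before it. calibration takes no time and is no camera call.
- sign_off(): hands the job in, once; it reports no verdict.
The state is a dict: "time": time; "q": joint angles; "joint_vel": joint speeds; "tau": joint torques, N m; "ee_pos": TCP position; "ee_rot": TCP orientation; "contact_force": force on the tool from outside, world axes, zero at the start; "torque": the same for the moment, N m; "opening": finger opening in m.
Only numpy, scipy, OpenCV 4.12 (cv2) and the standard library are available. Lean on these libraries where they do the work, as an engineer would, in place of code of your own. Each camera call takes 0.05 s, during which the arm holds its last target.

## Working session

There is one attempt and no reset: what is moved stays moved. The work goes in short steps, Python scripts to look and compute and a shell command to move; the robot and the scene stay as the last step left them, time stands still between calls to the robot, and variables do not carry over. Pictures are saved under pics/ and viewed, and the job is handed in when it is done.

```bash
ls; mkdir -p pics
python3 - <<'E'
from workcell import *
import cv2,numpy as np
s=state();print(s)
for n in("side","top","wrist"):
    p,d=capture(n);cv2.imwrite(f"pics/a_{n}.png",p[:,:,::-1]);np.save(f"pics/a_{n}_d.npy",d)
    c=calibration(n);print(n,{k:np.round(v,4).tolist() for k,v in c.items()})
E
```

```text
pics
{'time': 0.0, 'q': array([-1.18598853,  0.46837725, -0.0115831 ,  1.60360279,  0.00603361,
        1.07139908, -0.05629397]), 'joint_vel': array([-1.02730958e-03, -3.47041912e-03,  7.17442963e-05, -1.43982684e-03,
       -1.06354212e-03, -1.66314795e-04, -8.38953680e-04]), 'tau': array([-4.31552953e-04, -5.20580184e+01, -1.26050255e-02, -2.43743759e+01,
       -5.66214498e-02,  1.73773285e-02,  1.56654360e-04]), 'ee_pos': array([0.26962552, 0.59117446, 0.40374864]), 'ee_rot': array([-6.66931980e-01, -3.06976540e+00,  2.73311629e-03]), 'contact_force': array([0.53223518, 0.29237856, 0.00429731]), 'torque': array([ 0.01718009, -0.00056703, -0.00734821]), 'opening': 0.09205599472297629}
side {'camera_matrix': [[554.99, 0.0, 320.7131], [0.0, 554.99, 241.9663], [0.0, 0.0, 1.0]], 'world_from_camera': [[0.9048, -0.2024, 0.3746, 0.1365], [-0.4257, -0.4528, 0.7834, -0.8869], [0.0111, -0.8683, -0.4959, 0.6705], [0.0, 0.0, 0.0, 1.0]]}
top {'camera_matrix': [[505.3583, 0.0, 314.6055], [0.0, 505.3583, 245.0247], [0.0, 0.0, 1.0]], 'world_from_camera': [[-0.0051, -0.9995, 0.0324, 0.4984], [-0.9996, 0.006, 0.0286, -0.0261], [-0.0288, -0.0322, -0.9991, 1.1616], [0.0, 0.0, 0.0, 1.0]]}
wrist {'camera_matrix': [[398.3676, 0.0, 320.7393], [0.0, 398.3676, 237.9717], [0.0, 0.0, 1.0]], 'tool_from_camera': [[0.0007, -0.9686, -0.2488, 0.0696], [1.0, 0.0006, 0.0005, 0.0014], [-0.0003, -0.2488, 0.9686, 0.0204], [0.0, 0.0, 0.0, 1.0]]}
```

View pics/a_top.png

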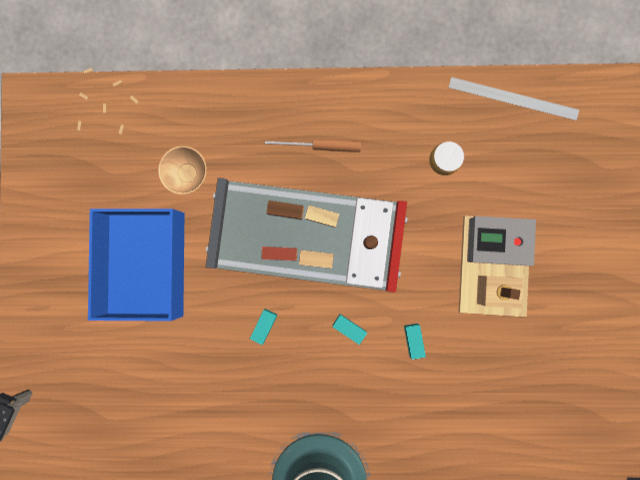

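View pics/a_side.png

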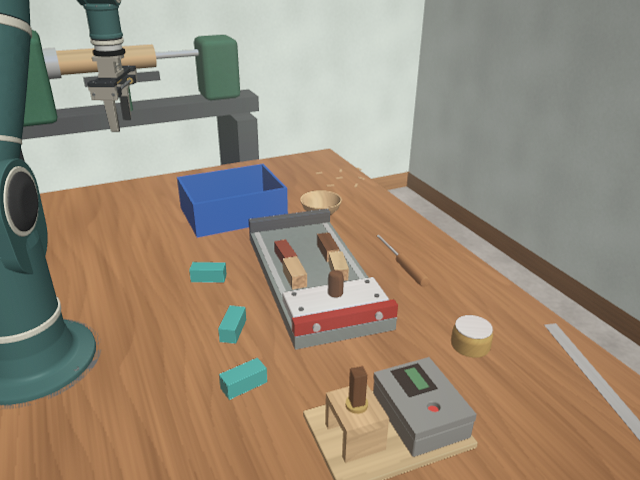

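View pics/a_wrist.png

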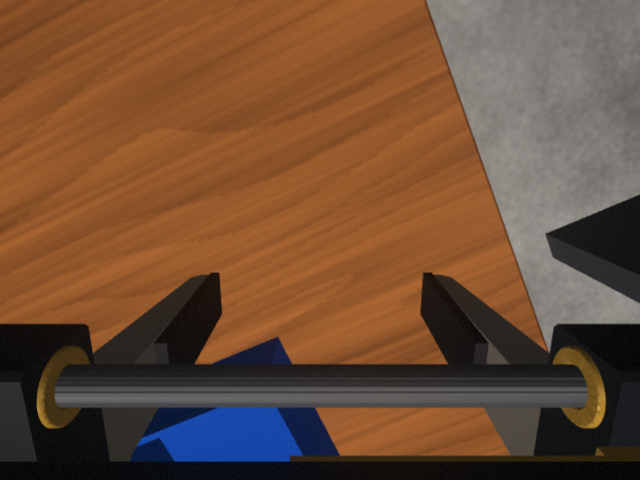

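The top view shows:
- Four offcuts on the bed: walnut (284,210), pale (322,216), reddish (279,253) and pale/ply (316,259).
- Turquoise decoys at (263,327), (350,329) and (415,342), all off the bed.
- The carriage is at home with its knob at (371,242). The bin is at (137,265) and the stylus at (510,293). The button is at (518,241).

Now I'll measure these.

```bash
cat > h.py <<'E'
from workcell import *
import cv2,numpy as np
from scipy.spatial.transform import Rotation as Ro
np.set_printoptions(precision=4,suppress=True)
def cam(n):
    c=calibration(n);K=np.array(c["camera_matrix"])
    if "world_from_camera" in c: return K,np.array(c["world_from_camera"])
    s=state();T=np.eye(4);T[:3,:3]=Ro.from_rotvec(s["ee_rot"]).as_matrix();T[:3,3]=s["ee_pos"]
    return K,T@np.array(c["tool_from_camera"])
def ray(K,T,uv,z):
    uv=np.atleast_2d(np.array(uv,float))
    d=np.c_[(uv-K[:2,2])/K[0,0],np.ones(len(uv))]@T[:3,:3].T
    return T[:3,3]+d*((z-T[2,3])/d[:,2])[:,None]
def cloud(K,T,D):
    v,u=np.mgrid[:480,:640];P=np.stack([(u-K[0,2])/K[0,0]*D,(v-K[1,2])/K[1,1]*D,D],-1)
    return P@T[:3,:3].T+T[:3,3]
def shot(n,name):
    K,T=cam(n);p,D=capture(n);cv2.imwrite(f"pics/{name}.png",p[:,:,::-1]);return p,D,K,T
def need(pt,yaw=None,tip=0.171):
    """delta to bring grasp point to pt, tool down, jaw (tool y) along world yaw (deg)"""
    s=state();R=Ro.from_rotvec(s["ee_rot"]);M=R.as_matrix()
    if yaw is not None:
        cur=np.degrees(np.arctan2(M[1,1],M[0,1]));dy=(yaw-cur+90)%180-90
        tgtyaw=np.radians(cur+dy);y=np.array([np.cos(tgtyaw),np.sin(tgtyaw),0]);z=np.array([0,0,-1.]);x=np.cross(y,z)
        Mt=np.c_[x,y,z]
        rv=Ro.from_matrix(M.T@Mt).as_rotvec(degrees=True)
    else: Mt=M;rv=np.zeros(3)
    t=np.array(pt)-tip*Mt[:,2]-s["ee_pos"]
    print("t",round(s["time"],2),"grasp now",s["ee_pos"]+0.171*M[:,2],"jaw yaw",np.degrees(np.arctan2(M[1,1],M[0,1])),"open",s["opening"],"F",s["contact_force"],"q7",s["q"][6])
    print("turn(tool deg)",rv,"shift in CURRENT tool axes",M.T@t,"shift in FINAL tool axes",Mt.T@t)
E
python3 - <<'E'
from h import *
p,D,K,T=shot("top","b_top")
P=cloud(K,T,D)
hsv=cv2.cvtColor(p,cv2.COLOR_RGB2HSV)
poly=np.zeros((480,640),np.uint8)
cv2.fillPoly(poly,[np.array([[229,190],[352,203],[343,278],[219,262]])],1)
m=((hsv[...,1]>70)&(poly>0)&(P[...,2]>0.045)).astype(np.uint8)
n,l,st,c=cv2.connectedComponentsWithStats(m)
for i in range(1,n):
    if st[i,4]<60: continue
    z=np.median(P[l==i][:,2]); z
    top=(l==i)&(P[...,2]>z-0.006)
    q=ray(K,T,np.argwhere(top)[:,::-1],z)[:,:2]
    r=cv2.minAreaRect((q*1000).astype(np.float32));b=cv2.boxPoints(r)
    e=b-np.roll(b,1,0);k=np.argmax(np.linalg.norm(e,axis=1));a=np.degrees(np.arctan2(e[k,1],e[k,0]))%180
    print(c[i],"z",z,"ctr",r[0],"size",r[1],"long axis deg",a,p[l==i].mean(0))
def med(name,mask):
    print(name,np.argwhere(mask)[:,::-1].mean(0),np.median(P[mask],0),mask.sum())
R,G,B=[p[...,i].astype(int) for i in range(3)]
red=(R>150)&(G<70)&(B<70)
u=np.arange(640)[None,:].repeat(480,0);v=np.arange(480)[:,None].repeat(640,1)
med("redstop",red&(u<420)&(u>380)); med("button",red&(u>500))
# stop line
q=np.argwhere(red&(u<420)&(u>380))[:,::-1];Q=ray(K,T,q,0.06)[:,:2];print("redstop rect",cv2.minAreaRect((Q*1000).astype(np.float32)))
# knob top
kn=(abs(u-371)<12)&(abs(v-242)<12)&(P[...,2]>0.09);med("knob top",kn)
print(ray(K,T,[kn.nonzero()[1].mean(),kn.nonzero()[0].mean()],0.104))
bl=(B>120)&(R<60)&(u<200);q=P[bl&(P[...,2]>0.08)];print("bin rim",q.min(0),q.max(0),cv2.minAreaRect((q[:,:2]*1000).astype(np.float32)))
sy=(abs(u-510)<25)&(abs(v-293)<25)&(P[...,2]>0.12);med("stylus top",sy);print(ray(K,T,[sy.nonzero()[1].mean(),sy.nonzero()[0].mean()],0.14))
print("zone",ray(K,T,[518.5,241],0.055))
E
python3 - <<'E'
import cv2
p=cv2.imread('pics/b_top.png');
cv2.imwrite('pics/b_bed.png',cv2.resize(p[170:300,200:420],None,fx=3.5,fy=3.5,interpolation=cv2.INTER_CUBIC))
cv2.imwrite('pics/b_con.png',cv2.resize(p[205:330,450:550],None,fx=4.5,fy=4.5,interpolation=cv2.INTER_CUBIC))
E
```

```text
[284.5741 209.5062] z 0.05997497105958727 ctr (612.3843994140625, 71.34156799316406) size (78.15058898925781, 29.64206886291504) long axis deg 81.03243 [116.1955  79.1091  55.8128]
[321.5968 215.9795] z 0.05986036443654563 ctr (597.5318603515625, -10.050312042236328) size (70.29095458984375, 29.751354217529297) long axis deg 73.71996 [222.9567 193.9499 141.2938]
[278.9266 253.4633] z 0.057938895049269745 ctr (516.0936889648438, 84.32427978515625) size (76.81707000732422, 27.022071838378906) long axis deg 87.063934 [161.7385  81.4037  64.695 ]
[315.6505 258.9768] z 0.06188456888531957 ctr (503.654052734375, 3.2120513916015625) size (72.34017944335938, 30.984920501708984) long axis deg 83.71992 [219.7137 180.8632 131.3937]
redstop [396.7285 246.0331] [ 0.5309 -0.1729  0.06  ] 755
button [517.4231 241.1154] [ 0.5402 -0.4333  0.0556] 26
redstop rect ((530.9134521484375, -172.9689483642578), (18.52723503112793, 197.34844970703125), 82.41222381591797)
knob top [370.6    242.3125] [ 0.5373 -0.1118  0.1034] 160
[[ 0.5376 -0.1128  0.104 ]]
bin rim [ 0.3763 -0.0261  0.0801] [0.6106 0.4904 1.1616] ((492.98590087890625, 231.87759399414062), (515.8365478515625, 234.28329467773438), 89.64798736572266)
stylus top [512.1103 293.9517] [ 0.4317 -0.3901  0.1394] 145
[[ 0.4315 -0.3904  0.14  ]]
zone [[ 0.5403 -0.4364  0.055 ]]
```

View pics/b_bed.png

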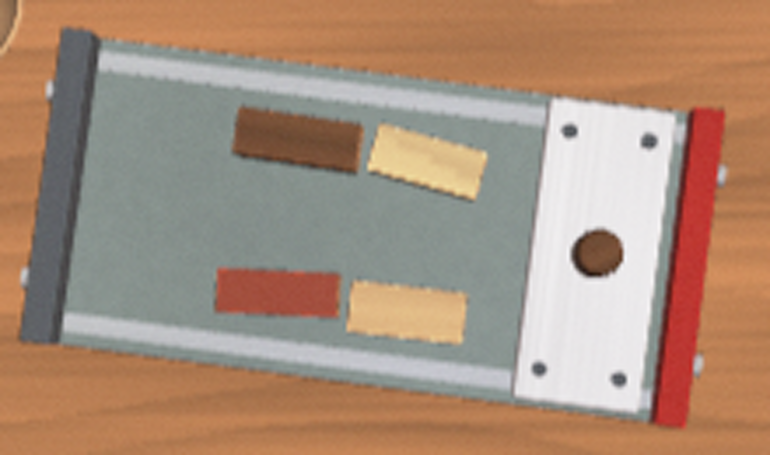

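View pics/b_con.png

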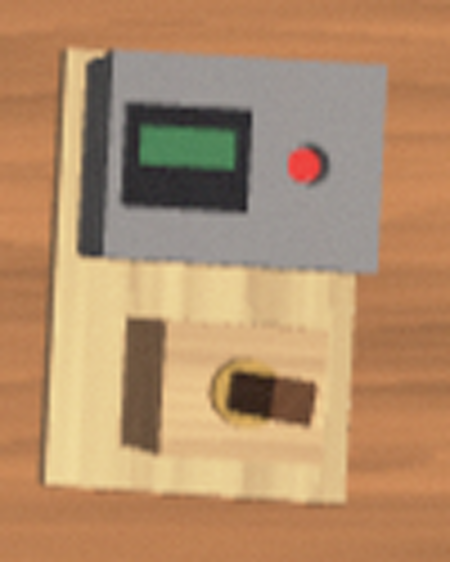

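Crop check: walnut, ply (tilted), reddish and maple are on the bed, and none of them is turquoise. There is a small gap between the carriage and the red stop. Next I'll get the bin centre, the rail heights and the first move.

Run:
```python
from h import *
p,D,K,T=shot("top","c_top")
P=cloud(K,T,D)
R,G,B=[p[...,i].astype(int) for i in range(3)];u=np.arange(640)[None,:].repeat(480,0)
q=P[(B>100)&(R<70)&(u<200)&(D>0.1)&(P[...,2]>0.08)];r=cv2.minAreaRect((q[:,:2]*1000).astype(np.float32));print("bin",r)
q=P[(D>.1)&(u<225)&(P[...,2]>.05)&(P[...,2]<.075)&(P[...,0]>.45)&(P[...,1]<.2)&(P[...,0]<.7)];print("dark bar",q.mean(0),cv2.minAreaRect((q[:,:2]*1000).astype(np.float32)),len(q))
for v in range(184,206,2): print(v,P[v,285])
# carriage plate rect
q=P[(G>180)&(R>180)&(B>180)&(u>340)&(u<410)&(np.arange(480)[:,None]>190)&(np.arange(480)[:,None]<295)&(D>.1)&(P[...,2]>.045)];print("plate",cv2.minAreaRect((q[:,:2]*1000).astype(np.float32)),np.median(q[:,2]))
need([.612,.071,.19],-9)
```

```text
bin ((493.9940185546875, 400.11895751953125), (181.2406463623047, 234.84181213378906), 89.57801818847656)
dark bar [nan nan nan] ((0.0, 0.0), (0.0, 0.0), 0.0) 0
184 [ 0.6778  0.0751 -0.0007]
186 [ 0.6731  0.075  -0.0002]
188 [0.6648 0.0729 0.0247]
190 [0.6588 0.072  0.0345]
192 [0.6553 0.0726 0.0278]
194 [0.6499 0.0721 0.0338]
196 [0.646  0.0725 0.0296]
198 [0.6414 0.0725 0.0299]
200 [0.6369 0.0726 0.0294]
202 [0.6322 0.0724 0.0317]
204 [0.6242 0.0698 0.0616]
plate ((537.0601196289062, -131.58306884765625), (112.67398071289062, 188.0182647705078), 82.24089813232422) 0.053918331015473164
t 0.25 grasp now [0.2696 0.5912 0.2332] jaw yaw 65.486485492205 open 0.09140512062859221 F [0.2868 0.1697 0.1761] q7 -0.05628747958989441
turn(tool deg) [-0.033   0.0318 74.4865] shift in CURRENT tool axes [-0.5274 -0.3314  0.0435] shift in FINAL tool axes [-0.4604  0.4195  0.0432]<stdin>:6: RuntimeWarning: Mean of empty slice.
  ret = um.true_divide(
```

```bash
python3 -m handwheel '[[[0,0,7,0,0,0,0.06],[0,0,7,0,0,0,0.06],[0,0,7,0,0,0,0.06],[0,0,7,0,0,0,0.06],[0,0,7,0,0,0,0.06],[0,0,7,0,0,0,0.06],[0,0,7,0,0,0,0.06],[0,0,7,0,0,0,0.06],[0,0,7,0,0,0,0.06],[0,0,7,0,0,0,0.06],[0,0,4.5,0,0,0,0.06],[0,0,0,0,0,0,0.06]]]'; python3 -c "
from h import *
need([.612,.071,.19],-9)"
```

```text
time: 1.25
ee_pos: [0.2695, 0.5914, 0.4045]
ee_rot: [2.391, 2.038, -0.0]
contact_force: [-0.5, -0.3, -0.3]
opening: 0.0601
t 1.25 grasp now [0.2695 0.5914 0.2335] jaw yaw -9.116791012534382 open 0.06014048933753807 F [-0.5391 -0.2881 -0.3241] q7 -1.244122168157877
turn(tool deg) [ 0.0143  0.0237 -0.1168] shift in CURRENT tool axes [-0.4596  0.4206  0.0438] shift in FINAL tool axes [-0.4605  0.4197  0.0435]
```

```bash
python3 -m handwheel '[[[0,0,0,-0.029,0.0262,0,0.06],[0,0,0,-0.029,0.0262,0,0.06],[0,0,0,-0.029,0.0262,0,0.06],[0,0,0,-0.029,0.0262,0,0.06],[0,0,0,-0.029,0.0262,0,0.06],[0,0,0,-0.029,0.0262,0,0.06],[0,0,0,-0.029,0.0262,0,0.06],[0,0,0,-0.029,0.0262,0,0.06],[0,0,0,-0.029,0.0262,0,0.06],[0,0,0,-0.029,0.0262,0,0.06],[0,0,0,-0.029,0.0262,0,0.06],[0,0,0,-0.029,0.0262,0,0.06]]]'; python3 -c "
from h import *
need([.612,.071,.19],-9)"
```

```text
time: 2.25
ee_pos: [0.5263, 0.1967, 0.405]
ee_rot: [-2.386, -2.044, -0.001]
contact_force: [1.6, 0.8, -0.2]
opening: 0.0601
t 2.25 grasp now [0.5264 0.1968 0.234 ] jaw yaw -8.840937174717464 open 0.06013119932453562 F [ 1.5794  0.8239 -0.2243] q7 -0.4209111747027923
turn(tool deg) [ 0.0144 -0.0296  0.1591] shift in CURRENT tool axes [-0.1111  0.104   0.0439] shift in FINAL tool axes [-0.1108  0.1043  0.044 ]
```

```bash
python3 -m handwheel '[[[0,0,0,-0.0275,0.026,0.008,0.06],[0,0,0,-0.0275,0.026,0.009,0.06],[0,0,0,-0.0275,0.026,0.009,0.06],[0,0,0,-0.0275,0.026,0.009,0.06],[0,0,0,0,0,0.009,0.06],[0,0,0,0,0,0,0.06],[0,0,0,0,0,0,0.06]]]'
python3 - <<'E'
from h import *
shot("wrist","d_w"); 
need([.612,.071,.052],-9)
E
```

```text
time: 2.83
ee_pos: [0.6108, 0.074, 0.36]
ee_rot: [-2.387, -2.041, 0.002]
contact_force: [0.3, 1.1, 0.8]
opening: 0.0599
t 2.88 grasp now [0.6106 0.075  0.1896] jaw yaw -8.852867037246694 open 0.060274500683156214 F [ 0.199   0.3298 -0.1379] q7 -0.11869884862370429
turn(tool deg) [-0.0546 -0.0436  0.1471] shift in CURRENT tool axes [-0.0038  0.0019  0.1376] shift in FINAL tool axes [-0.0036  0.0018  0.1376]
```

View pics/d_w.png

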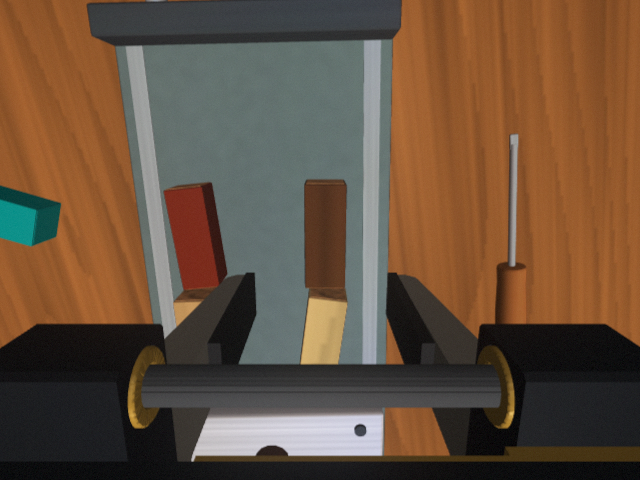

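```bash
python3 -m handwheel '[[[0,0,0,-0.0036,0.0018,0.03,0.06],[0,0,0,0,0,0.035,0.06],[0,0,0,0,0,0.035,0.06],[0,0,0,0,0,0.025,0.06],[0,0,0,0,0,0.012,0.06],[0,0,0,0,0,0,0.06],[0,0,0,0,0,0,0.02],[0,0,0,0,0,0,0.02],[0,0,0,0,0,0,0.02],[0,0,0,0,0,0,0.02],[0,0,0,0,0,0,0.02],[0,0,0,0,0,0,0.02]]]'; python3 -c "
from h import *
need([.56,.40,.05],-4)"
```

```text
time: 3.88
ee_pos: [0.6127, 0.0698, 0.2245]
ee_rot: [2.389, 2.04, 0.002]
contact_force: [0.3, 0.2, 4.5]
opening: 0.0299
t 3.88 grasp now [0.6129 0.0699 0.0535] jaw yaw -9.0078384593481 open 0.02993869248281905 F [0.3064 0.175  4.5062] q7 -0.03414690652219246
turn(tool deg) [ 0.0627 -0.0414 -5.0078] shift in CURRENT tool axes [ 0.3178 -0.1037  0.0037] shift in FINAL tool axes [ 0.3257 -0.0756  0.0035]
```

```bash
python3 -m handwheel '[[[0,0,0,0,0,-0.025,0.02],[0,0,0,0,0,-0.04,0.02],[0,0,0,0,0,-0.04,0.02],[0,0,0,0.02,-0.0065,-0.03,0.02],[0,0,0,0.036,-0.0117,0,0.02],[0,0,0,0.036,-0.0117,0,0.02],[0,0,0,0.036,-0.0117,0,0.02],[0,0,0,0.036,-0.0117,0,0.02],[0,0,0,0.036,-0.0117,0,0.02],[0,0,0,0.036,-0.0117,0,0.02],[0,0,0,0.036,-0.0117,0,0.02],[0,0,0,0.036,-0.0117,0,0.02]]]'; python3 -c "
from h import *
need([.555,.40,.08],-4)"
```

```text
time: 4.88
ee_pos: [0.5611, 0.3912, 0.3587]
ee_rot: [-2.389, -2.04, 0.0]
contact_force: [0.2, 1.1, -0.5]
opening: 0.0295
t 4.88 grasp now [0.5611 0.3911 0.1877] jaw yaw -9.022489020676208 open 0.029516186057802256 F [ 0.1911  1.0521 -0.5246] q7 -0.6174557766663317
turn(tool deg) [-0.0109  0.0075 -5.0225] shift in CURRENT tool axes [ 0.0078 -0.0074  0.1077] shift in FINAL tool axes [ 0.0084 -0.0067  0.1077]
```

```bash
python3 -m handwheel '[[[0,0,-4,0.004,-0.007,0.03,0.02],[0,0,0,0,0,0.04,0.02],[0,0,0,0,0,0.03,0.02],[0,0,0,0,0,0.008,0.02],[0,0,0,0,0,0,0.02],[0,0,0,0,0,0,0.047],[0,0,0,0,0,0,0.047],[0,0,0,0,0,0,0.047],[0,0,0,0,0,-0.03,0.047],[0,0,0,0,0,-0.04,0.05],[0,0,0,-0.02,0,-0.035,0.06]]]'
python3 - <<'E'
from h import *
shot("top","e_top")
need([.5975,-.010,.17],-16)
need([.5161,.0843,.17],-3)
E
```

```text
time: 5.8
ee_pos: [0.553, 0.3783, 0.3587]
ee_rot: [-2.31, -2.127, -0.006]
contact_force: [-0.1, 1.0, 0.4]
opening: 0.0546
t 5.85 grasp now [0.5581 0.3736 0.1961] jaw yaw -5.117871053787717 open 0.05854511381294373 F [ 3.2201 -2.4429  4.3875] q7 -0.5404135928908842
turn(tool deg) [ 0.5456 -0.5216 10.8844] shift in CURRENT tool axes [-0.3773  0.0749  0.0238] shift in FINAL tool axes [-0.3561  0.1451  0.0261]
t 5.85 grasp now [0.5581 0.3736 0.1961] jaw yaw -5.117871053787717 open 0.05854511381294373 F [ 3.2201 -2.4429  4.3875] q7 -0.5404135928908842
turn(tool deg) [ 0.6003 -0.4558 -2.1154] shift in CURRENT tool axes [-0.2907 -0.0145  0.0236] shift in FINAL tool axes [-0.2897 -0.025   0.0261]
```

View pics/e_top.png

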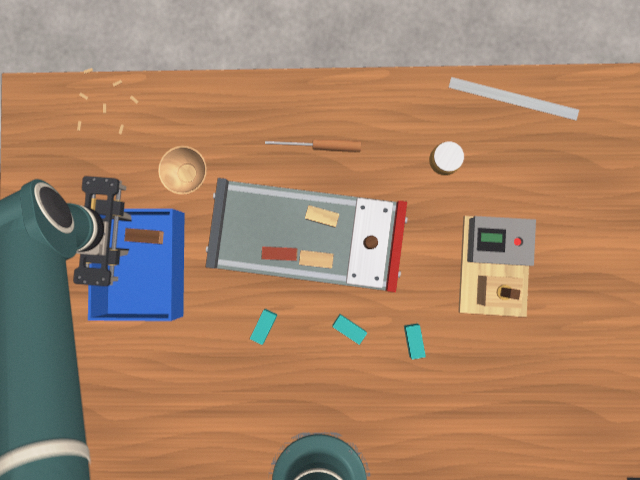

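Walnut is now in the bin at (144,236) and the other three haven't moved. Reddish is next.

```bash
python3 -m handwheel '[[[0,0,-2,-0.036,-0.002,0,0.06],[0,0,0,-0.036,-0.003,0,0.06],[0,0,0,-0.036,-0.003,0,0.06],[0,0,0,-0.036,-0.003,0,0.06],[0,0,0,-0.036,-0.003,0,0.06],[0,0,0,-0.036,-0.003,0,0.06],[0,0,0,-0.036,-0.003,0,0.06],[0,0,0,-0.036,-0.003,0,0.06],[0,0,0,0,0,0.03,0.06],[0,0,0,0,0,0,0.06],[0,0,0,0,0,0,0.06]]]'
python3 - <<'E'
from h import *
need([.5161,.0843,.052],-3)
E
```

```text
time: 6.77
ee_pos: [0.5143, 0.0885, 0.3262]
ee_rot: [-2.279, -2.161, 0.0]
contact_force: [-0.4, -0.0, 0.5]
opening: 0.0598
t 6.77 grasp now [0.5142 0.0886 0.1552] jaw yaw -3.051160253262801 open 0.05978506566926145 F [-0.4044 -0.0474  0.4995] q7 -0.0833564254135127
turn(tool deg) [-0.0309 -0.027  -0.0512] shift in CURRENT tool axes [-0.0041  0.0021  0.1032] shift in FINAL tool axes [-0.0041  0.0021  0.1032]
```

```bash
python3 -m handwheel '[[[0,0,0,-0.004,0.002,0.03,0.06],[0,0,0,0,0,0.035,0.06],[0,0,0,0,0,0.025,0.06],[0,0,0,0,0,0.013,0.06],[0,0,0,0,0,0,0.06],[0,0,0,0,0,0,0.02],[0,0,0,0,0,0,0.02],[0,0,0,0,0,0,0.02],[0,0,0,0,0,0,0.02],[0,0,0,0,0,0,0.02],[0,0,0,0,0,-0.03,0.02],[0,0,0,0,0,-0.04,0.02]]]'; python3 -c "
from h import *
need([.51,.40,.18],-3)"
```

```text
time: 7.77
ee_pos: [0.5148, 0.0843, 0.291]
ee_rot: [-2.277, -2.16, 0.01]
contact_force: [1.3, 0.4, -0.2]
opening: 0.0276
t 7.77 grasp now [0.5137 0.0838 0.12  ] jaw yaw -3.0161586439603356 open 0.027628818513039832 F [ 1.2624  0.3787 -0.1905] q7 -0.040792818152032236
turn(tool deg) [-0.3756  0.163  -0.0156] shift in CURRENT tool axes [ 0.3149 -0.0218 -0.0607] shift in FINAL tool axes [ 0.3151 -0.0213 -0.06  ]
```

```bash
python3 -m handwheel '[[[0,0,0,0,0,-0.04,0.02],[0,0,0,0.02,0,-0.02,0.02],[0,0,0,0.037,-0.003,0,0.02],[0,0,0,0.037,-0.003,0,0.02],[0,0,0,0.037,-0.003,0,0.02],[0,0,0,0.037,-0.003,0,0.02],[0,0,0,0.037,-0.003,0,0.02],[0,0,0,0.037,-0.003,0,0.02],[0,0,0,0.037,-0.003,0,0.02],[0,0,0,0.037,-0.003,0,0.02],[0,0,0,0,0,0.03,0.02],[0,0,0,0,0,0.04,0.02]]]'; python3 -c "
from h import *
need([.51,.40,.08],-3)"
```

```text
time: 8.77
ee_pos: [0.5087, 0.4054, 0.2853]
ee_rot: [-2.273, -2.168, -0.014]
contact_force: [0.3, 0.1, -1.3]
opening: 0.0276
t 8.77 grasp now [0.5097 0.4066 0.1143] jaw yaw -2.713677478229425 open 0.0276266278448119 F [ 0.2842  0.1187 -1.3319] q7 -0.557323770847758
turn(tool deg) [ 0.3086 -0.4023  0.2874] shift in CURRENT tool axes [-0.0056  0.0014  0.0342] shift in FINAL tool axes [-0.0053  0.0016  0.0343]
```

```bash
python3 -m handwheel '[[[0,0,0,0,0,0.028,0.02],[0,0,0,0,0,0,0.02],[0,0,0,0,0,0,0.046],[0,0,0,0,0,0,0.046],[0,0,0,0,0,0,0.046],[0,0,0,0,0,-0.03,0.046],[0,0,0,0,0,-0.04,0.05],[0,0,0,-0.02,0,-0.03,0.06],[0,0,0,-0.036,0,0,0.06],[0,0,0,-0.036,0,0,0.06],[0,0,0,0,0,0,0.06],[0,0,0,0,0,0,0.06]]]'
python3 - <<'E'
from h import *
shot("top","f_top")
need([.5975,-.010,.17],-16)
E
```

```text
time: 9.77
ee_pos: [0.5049, 0.307, 0.3576]
ee_rot: [2.284, 2.157, 0.007]
contact_force: [-0.7, 0.4, 0.3]
opening: 0.0599
t 9.82 grasp now [0.5049 0.3096 0.186 ] jaw yaw -3.101373941963237 open 0.05997785842115945 F [-0.1308  0.236  -0.6348] q7 -0.47726402071482327
turn(tool deg) [ 0.12   -0.2116 12.8989] shift in CURRENT tool axes [-0.3135  0.1101  0.0152] shift in FINAL tool axes [-0.281   0.1774  0.016 ]
```

View pics/f_top.png

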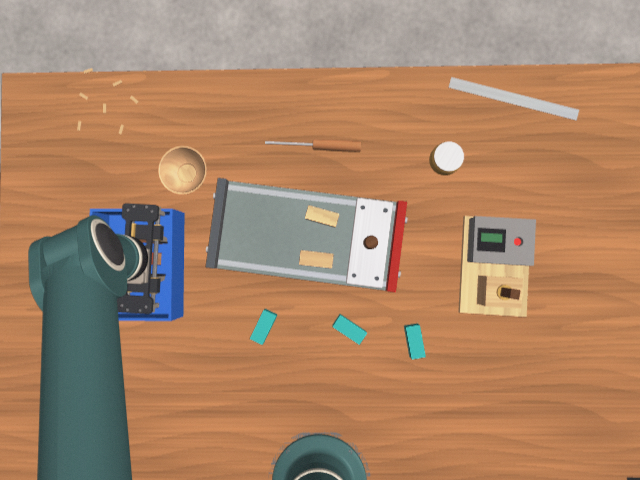

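Both pale pieces are unmoved at (322,216) and (316,259). The tilted ply is next.

```bash
python3 -m handwheel '[[[0,0,6.5,0,0,0,0.06],[0,0,6.5,0,0,0,0.06],[0,0,0,-0.0312,0.0197,0,0.06],[0,0,0,-0.0312,0.0197,0,0.06],[0,0,0,-0.0312,0.0197,0,0.06],[0,0,0,-0.0312,0.0197,0,0.06],[0,0,0,-0.0312,0.0197,0,0.06],[0,0,0,-0.0312,0.0197,0,0.06],[0,0,0,-0.0312,0.0197,0,0.06],[0,0,0,-0.0312,0.0197,0,0.06],[0,0,0,-0.0312,0.0197,0,0.06],[0,0,0,0,0,0.02,0.06]]]'
python3 - <<'E'
from h import *
need([.5975,-.010,.052],-16)
E
```

```text
time: 10.82
ee_pos: [0.6001, -0.0169, 0.3392]
ee_rot: [2.509, 1.874, 0.01]
contact_force: [0.5, -0.3, -0.3]
opening: 0.0604
t 10.82 grasp now [ 0.602  -0.0175  0.1682] jaw yaw -16.48395594609709 open 0.06035186603330802 F [ 0.4999 -0.2995 -0.2761] q7 -0.059090600001077125
turn(tool deg) [ 0.66    0.0265 -0.4841] shift in CURRENT tool axes [ 0.0059 -0.0058  0.1161] shift in FINAL tool axes [ 0.0059 -0.0044  0.1162]
```

```bash
python3 -m handwheel '[[[0,0,0,0,0,0.01,0.06],[0,0,0,0,0,0,0.06],[0,0,0,0,0,0,0.06]]]'
python3 - <<'E'
from h import *
need([.5975,-.010,.052],-16)
E
```

```text
time: 11.07
ee_pos: [0.597, -0.0071, 0.3241]
ee_rot: [-2.505, -1.894, 0.001]
contact_force: [-0.2, -1.4, 0.7]
opening: 0.06
t 11.07 grasp now [ 0.5967 -0.0069  0.1531] jaw yaw -15.814801915653206 open 0.05997741525614938 F [-0.2333 -1.3794  0.7147] q7 -0.05533283461693851
turn(tool deg) [-0.1059 -0.0208  0.1852] shift in CURRENT tool axes [-0.0027  0.0015  0.1011] shift in FINAL tool axes [-0.0027  0.0013  0.1011]
```

```bash
python3 -m handwheel '[[[0,0,0,-0.003,0.001,0.03,0.06],[0,0,0,0,0,0.035,0.06],[0,0,0,0,0,0.025,0.06],[0,0,0,0,0,0.01,0.06],[0,0,0,0,0,0,0.06],[0,0,0,0,0,0,0.02],[0,0,0,0,0,0,0.02],[0,0,0,0,0,0,0.02],[0,0,0,0,0,0,0.02],[0,0,0,0,0,0,0.02],[0,0,0,0,0,-0.03,0.02],[0,0,0,0,0,-0.04,0.02]]]'; python3 -c "
from h import *
need([.45,.40,.18],-5)"
```

```text
time: 12.07
ee_pos: [0.5957, -0.0125, 0.2928]
ee_rot: [-2.507, -1.888, 0.009]
contact_force: [0.9, 0.5, 0.4]
opening: 0.0298
t 12.07 grasp now [ 0.5945 -0.0126  0.1218] jaw yaw -16.020976170126943 open 0.029827818047724268 F [0.9034 0.538  0.3508] q7 -0.027518286611425614
turn(tool deg) [ -0.3797   0.1191 -11.0204] shift in CURRENT tool axes [ 0.3561 -0.2542 -0.0575] shift in FINAL tool axes [ 0.3982 -0.181  -0.0582]
```

```bash
python3 -m handwheel '[[[0,0,-5.5,0,0,-0.035,0.02],[0,0,-5.5,0,0,-0.02,0.02],[0,0,0,0.0362,-0.0165,0,0.02],[0,0,0,0.0362,-0.0165,0,0.02],[0,0,0,0.0362,-0.0165,0,0.02],[0,0,0,0.0362,-0.0165,0,0.02],[0,0,0,0.0362,-0.0165,0,0.02],[0,0,0,0.0362,-0.0165,0,0.02],[0,0,0,0.0362,-0.0165,0,0.02],[0,0,0,0.0362,-0.0165,0,0.02],[0,0,0,0.0362,-0.0165,0,0.02],[0,0,0,0.0362,-0.0165,0,0.02]]]';python3 -m handwheel '[[[0,0,0,0.0362,-0.0165,0,0.02],[0,0,0,0,0,0,0.02]]]'; python3 -c "
from h import *
need([.45,.40,.08],-5)"
```

```text
time: 13.07
ee_pos: [0.4633, 0.3639, 0.3503]
ee_rot: [-2.317, -2.122, -0.001]
contact_force: [0.3, 0.7, 0.4]
opening: 0.0295
time: 13.23
ee_pos: [0.4461, 0.4084, 0.3497]
ee_rot: [-2.3, -2.133, -0.003]
contact_force: [-1.0, 0.7, 0.5]
opening: 0.0294
t 13.23 grasp now [0.4458 0.4092 0.1787] jaw yaw -4.319593210295539 open 0.02935414630771806 F [-0.973   0.71    0.4514] q7 -0.6932843427070114
turn(tool deg) [-0.1203 -0.2674  0.6801] shift in CURRENT tool axes [-0.0085  0.0047  0.0987] shift in FINAL tool axes [-0.008   0.0046  0.0987]
```

```bash
python3 -m handwheel '[[[0,0,0,-0.003,0.003,0.03,0.02],[0,0,0,0,0,0.04,0.02],[0,0,0,0,0,0.025,0.02],[0,0,0,0,0,0.004,0.02],[0,0,0,0,0,0,0.02],[0,0,0,0,0,0,0.048],[0,0,0,0,0,0,0.048],[0,0,0,0,0,0,0.048],[0,0,0,0,0,-0.03,0.048],[0,0,0,0,0,-0.04,0.05],[0,0,0,0,0,-0.03,0.06],[0,0,0,-0.03,0,0,0.06]]]'
python3 - <<'E'
from h import *
need([.5037,.0032,.17],-6.3)
shot("top","g_top")
E
```

```text
time: 14.23
ee_pos: [0.4523, 0.3724, 0.3586]
ee_rot: [-2.308, -2.128, -0.026]
contact_force: [0.7, 0.9, 0.4]
opening: 0.0592
t 14.23 grasp now [0.4541 0.3747 0.1876] jaw yaw -4.654165181183302 open 0.0591934483980774 F [0.7339 0.9056 0.3772] q7 -0.6515611085703855
turn(tool deg) [ 0.5277 -0.8114  1.6496] shift in CURRENT tool axes [-0.3641  0.081   0.0133] shift in FINAL tool axes [-0.3614  0.0916  0.0176]
```

View pics/g_top.png

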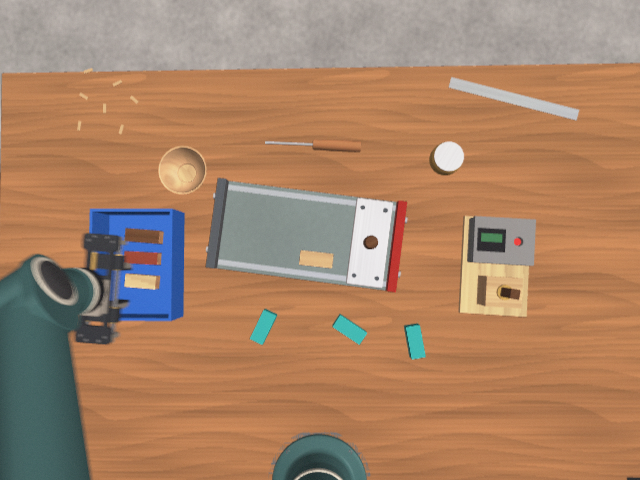

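Three are in the bin. Maple is still at (316,259).

```bash
python3 -m handwheel '[[[0,0,1.6,-0.036,0.009,0,0.06],[0,0,0,-0.036,0.0092,0,0.06],[0,0,0,-0.036,0.0092,0,0.06],[0,0,0,-0.036,0.0092,0,0.06],[0,0,0,-0.036,0.0092,0,0.06],[0,0,0,-0.036,0.0092,0,0.06],[0,0,0,-0.036,0.0092,0,0.06],[0,0,0,-0.036,0.0092,0,0.06],[0,0,0,-0.036,0.0092,0,0.06],[0,0,0,-0.032,0.0092,0.02,0.06],[0,0,0,0,0,0.01,0.06],[0,0,0,0,0,0,0.06]]]'; python3 -m handwheel '[[[0,0,0,0,0,0,0.06]]]'
python3 - <<'E'
from h import *
need([.5037,.0032,.052],-6.3)
E
```

```text
time: 15.28
ee_pos: [0.5017, 0.0006, 0.3198]
ee_rot: [-2.35, -2.083, 0.003]
contact_force: [-0.6, 0.4, -0.2]
opening: 0.0598
time: 15.37
ee_pos: [0.5022, 0.003, 0.3209]
ee_rot: [-2.346, -2.089, -0.0]
contact_force: [-0.1, -0.3, 0.4]
opening: 0.0603
t 15.37 grasp now [0.5021 0.0031 0.1499] jaw yaw -6.625526439544789 open 0.06030204547377525 F [-0.0811 -0.2902  0.4072] q7 0.04589677870803958
turn(tool deg) [-0.0309 -0.0289 -0.3255] shift in CURRENT tool axes [0.0003 0.0015 0.0979] shift in FINAL tool axes [0.0003 0.0014 0.0979]
```

```bash
python3 -m handwheel '[[[0,0,0,0,0.0015,0.03,0.06],[0,0,0,0,0,0.035,0.06],[0,0,0,0,0,0.022,0.06],[0,0,0,0,0,0.01,0.06],[0,0,0,0,0,0,0.06],[0,0,0,0,0,0,0.02],[0,0,0,0,0,0,0.02],[0,0,0,0,0,0,0.02],[0,0,0,0,0,0,0.02],[0,0,0,0,0,0,0.02],[0,0,0,0,0,-0.03,0.02],[0,0,0,0,0,-0.04,0.02]]]'; python3 -c "
from h import *
need([.41,.405,.18],-3)"
```

```text
time: 16.37
ee_pos: [0.5026, 0.0025, 0.2924]
ee_rot: [-2.344, -2.087, 0.009]
contact_force: [0.4, 1.0, -1.1]
opening: 0.0317
t 16.37 grasp now [0.5015 0.0023 0.1214] jaw yaw -6.625713462029535 open 0.03169307610762335 F [ 0.4115  1.0499 -1.119 ] q7 0.08188213320135693
turn(tool deg) [-0.3573  0.1187 -3.6253] shift in CURRENT tool axes [ 0.389  -0.1388 -0.0586] shift in FINAL tool axes [ 0.3971 -0.1135 -0.0586]
```

```bash
python3 -m handwheel '[[[0,0,-3.6,0,0,-0.035,0.02],[0,0,0,0,0,-0.02,0.02],[0,0,0,0.0355,0.001,0,0.02],[0,0,0,0.0355,0.001,0,0.02],[0,0,0,0.0355,0.001,0,0.02],[0,0,0,0.0355,0.001,0,0.02],[0,0,0,0.0355,0.001,0,0.02],[0,0,0,0.0355,0.001,0,0.02],[0,0,0,0.0355,0.001,0,0.02],[0,0,0,0.0355,0.001,0,0.02],[0,0,0,0.0355,0.001,0,0.02],[0,0,0,0.0355,0.001,0,0.02]]]';python3 -m handwheel '[[[0,0,0,0.0355,0.001,0,0.02],[0,0,0,0,0,0,0.02],[0,0,0,0,0,0,0.02]]]'; python3 -c "
from h import *
need([.533,.40,.085],-3)"
```

```text
time: 17.37
ee_pos: [0.5323, 0.3582, 0.349]
ee_rot: [-2.279, -2.162, -0.0]
contact_force: [0.5, 0.6, -0.9]
opening: 0.0318
time: 17.62
ee_pos: [0.5344, 0.3943, 0.3482]
ee_rot: [-2.274, -2.167, 0.001]
contact_force: [0.5, -0.3, -0.1]
opening: 0.0319
t 17.62 grasp now [0.5343 0.3942 0.1772] jaw yaw -2.7758547159692055 open 0.03191236909573409 F [ 0.4648 -0.3358 -0.1012] q7 -0.5310835956554789
turn(tool deg) [-0.0245  0.0062  0.2241] shift in CURRENT tool axes [ 0.0057 -0.0016  0.0922] shift in FINAL tool axes [ 0.0057 -0.0016  0.0922]
```

```bash
python3 -m handwheel '[[[0,0,0,0.005,-0.001,0.03,0.02],[0,0,0,0,0,0.035,0.02],[0,0,0,0,0,0.022,0.02],[0,0,0,0,0,0.005,0.02],[0,0,0,0,0,0,0.02],[0,0,0,0,0,0,0.048],[0,0,0,0,0,0,0.048],[0,0,0,0,0,0,0.048],[0,0,0,0,0,-0.03,0.048],[0,0,0,0,0,-0.04,0.05],[0,0,0,-0.03,0,-0.03,0.06],[0,0,0,-0.036,0,0,0.06]]]'; python3 -m handwheel '[[[0,0,2.4,-0.035,0,0,0.06],[0,0,2.4,-0.035,0,0,0.06],[0,0,0,0,0,0,0.06],[0,0,0,0,0,0,0.06]]]';python3 - <<'E'
from h import *
need([.5376,-.1128,.18],-7.6)
p,D,K,T=shot("top","i_top")
P=cloud(K,T,D)
m=(D>.1)&(P[...,2]>.09)&(P[...,2]<.115);v,u=np.nonzero(m);k=(abs(u-371)<15)&(abs(v-242)<15)
print("knob",ray(K,T,[u[k].mean(),v[k].mean()],.104))
E
```

```text
time: 18.62
ee_pos: [0.5325, 0.3344, 0.364]
ee_rot: [2.273, 2.168, 0.023]
contact_force: [1.8, 0.0, 1.4]
opening: 0.0594
time: 18.95
ee_pos: [0.5266, 0.2595, 0.3581]
ee_rot: [2.372, 2.06, 0.004]
contact_force: [0.2, 1.1, -0.6]
opening: 0.06
t 18.95 grasp now [0.527  0.2598 0.1871] jaw yaw -8.040699638259625 open 0.059951577153080256 F [ 0.2069  1.132  -0.6481] q7 -0.4466172060585189
turn(tool deg) [ 0.1115 -0.1168 -0.4406] shift in CURRENT tool axes [-0.3671  0.0629  0.0064] shift in FINAL tool axes [-0.3676  0.0601  0.0071]
knob [[ 0.5376 -0.1129  0.104 ]]
```

View pics/i_top.png

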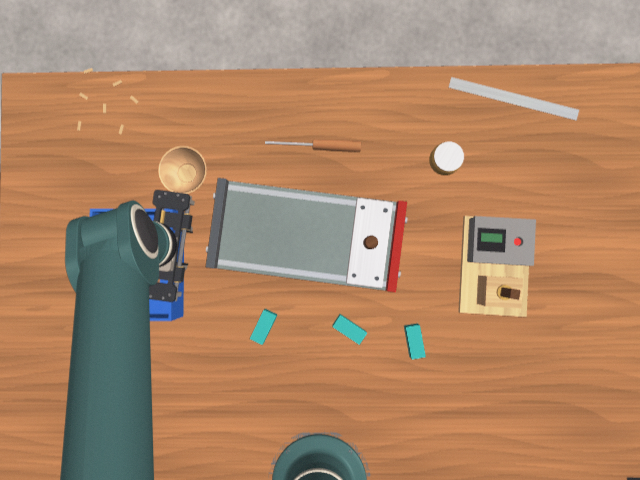

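Bed clear. The carriage starts about 10 mm off home, so I'll move to the knob and push it home first.

```bash
python3 -m handwheel '[[[0,0,-0.4,-0.0367,0.006,0,0.06],[0,0,0,-0.0367,0.006,0,0.06],[0,0,0,-0.0367,0.006,0,0.06],[0,0,0,-0.0367,0.006,0,0.06],[0,0,0,-0.0367,0.006,0,0.06],[0,0,0,-0.0367,0.006,0,0.06],[0,0,0,-0.0367,0.006,0,0.06],[0,0,0,-0.0367,0.006,0,0.06],[0,0,0,-0.0367,0.006,0,0.06],[0,0,0,-0.0367,0.006,0,0.06],[0,0,0,0,0,0,0.06],[0,0,0,0,0,0,0.06]]]'; python3 -m handwheel '[[[0,0,0,0,0,0.02,0.06],[0,0,0,0,0,0,0.06]]]';python3 - <<'E'
from h import *
need([.5376,-.1129,.084],-7.6)
E
```

```text
time: 20.0
ee_pos: [0.5386, -0.1111, 0.3566]
ee_rot: [2.362, 2.069, 0.001]
contact_force: [-0.3, 1.0, -0.7]
opening: 0.0606
time: 20.17
ee_pos: [0.5379, -0.1071, 0.334]
ee_rot: [-2.354, -2.076, 0.003]
contact_force: [0.0, 0.7, -0.7]
opening: 0.0602
t 20.17 grasp now [ 0.5373 -0.1069  0.163 ] jaw yaw -7.1849499264482635 open 0.06016171322421464 F [ 0.046   0.6951 -0.6517] q7 0.2706493030677447
turn(tool deg) [-0.2167 -0.0512  0.415 ] shift in CURRENT tool axes [-0.0059  0.0007  0.079 ] shift in FINAL tool axes [-0.0058  0.0004  0.079 ]
```

```bash
python3 -m handwheel '[[[0,0,0.4,-0.005,0.0005,0.025,0.06],[0,0,0,0,0,0.03,0.06],[0,0,0,0,0,0.02,0.06],[0,0,0,0,0,0.004,0.06],[0,0,0,0,0,0,0.06],[0,0,0,0,0,0,0.02],[0,0,0,0,0,0,0.02],[0,0,0,0,0,0,0.02],[0,0,0,0,0,0,0.02],[0,0,0,0,0,0,0.02]]]';python3 - <<'E'
from h import *
need([.5376-.0013,-.1129-.0103,.084],-7.6)
E
```

```text
time: 21.0
ee_pos: [0.5382, -0.115, 0.2581]
ee_rot: [2.366, 2.064, 0.003]
contact_force: [-0.2, 0.3, 0.5]
opening: 0.0291
t 21.0 grasp now [ 0.5386 -0.115   0.0871] jaw yaw -7.812275903814067 open 0.029054464850845268 F [-0.2092  0.2507  0.5118] q7 0.34925302399123204
turn(tool deg) [ 0.1284 -0.0131 -0.2123] shift in CURRENT tool axes [-0.0084 -0.0008  0.0031] shift in FINAL tool axes [-0.0084 -0.0008  0.0031]
```

```bash
python3 -m handwheel '[[[0,0,0,-0.003,0,0,0.02],[0,0,0,-0.003,0,0,0.02],[0,0,0,-0.003,0,0,0.02],[0,0,0,-0.002,0,0,0.02],[0,0,0,0,0,0,0.02],[0,0,0,0,0,0,0.02]]]';python3 - <<'E'
from h import *
need([.5376-.0013,-.1129-.0103,.084],-7.6)
p,D,K,T=shot("side","j_side");cv2.imwrite("pics/j_crop.png",cv2.resize(p[180:350,220:420],None,fx=3.5,fy=3.5))
E
```

```text
time: 21.5
ee_pos: [0.537, -0.1248, 0.258]
ee_rot: [-2.366, -2.065, -0.004]
contact_force: [0.8, 5.3, 6.3]
opening: 0.0292
t 21.5 grasp now [ 0.5373 -0.1244  0.087 ] jaw yaw -7.767343034305952 open 0.029212134468565833 F [0.7699 5.2773 6.2657] q7 0.3697987959378658
turn(tool deg) [ 0.0817 -0.1439 -0.1672] shift in CURRENT tool axes [ 0.0015 -0.001   0.003 ] shift in FINAL tool axes [ 0.0015 -0.0009  0.003 ]
```

View pics/j_crop.png

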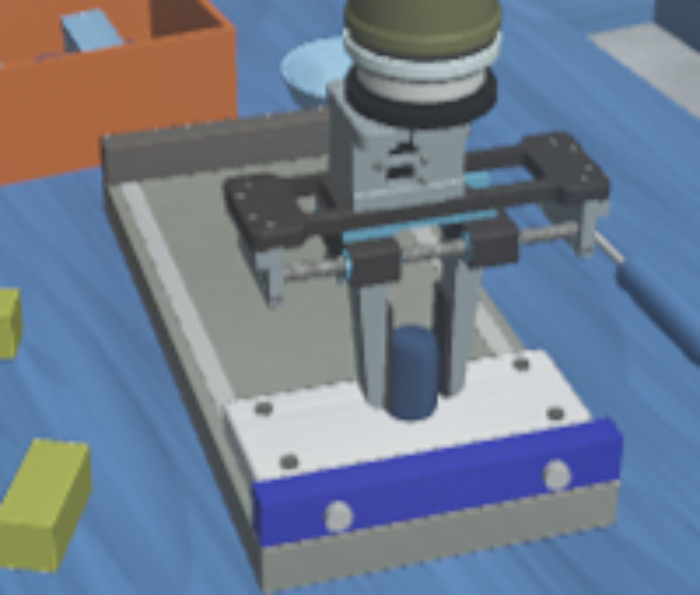

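```bash
python3 -m handwheel '[[[0,0,0,-0.002,0,0,0.02],[0,0,0,-0.002,0,0,0.02],[0,0,0,0,0,0,0.02],[0,0,0,0,0,0,0.02]]]'
```

```text
time: 21.88
ee_pos: [0.5371, -0.1258, 0.258]
ee_rot: [-2.361, -2.066, -0.009]
contact_force: [0.8, 13.3, 8.0]
opening: 0.0296
```

At the home stop: the force rose to 13 N with no further motion. Out stroke 1, at 60 mm/s.

```bash
python3 -m handwheel '[[[0,0,0,0.003,0,0,0.02],[0,0,0,0.005,0,0,0.02],[0,0,0,0.005,0,0,0.02],[0,0,0,0.005,0,0,0.02],[0,0,0,0.005,0,0,0.02],[0,0,0,0.005,0,0,0.02],[0,0,0,0.005,0,0,0.02],[0,0,0,0.005,0,0,0.02],[0,0,0,0.005,0,0,0.02],[0,0,0,0.005,0,0,0.02],[0,0,0,0.005,0,0,0.02],[0,0,0,0.005,0,0,0.02]]]'; python3 -m handwheel '[[[0,0,0,0.005,0,0,0.02],[0,0,0,0.005,0,0,0.02],[0,0,0,0.005,0,0,0.02],[0,0,0,0.005,0,0,0.02],[0,0,0,0.005,0,0,0.02],[0,0,0,0.005,0,0,0.02],[0,0,0,0.005,0,0,0.02],[0,0,0,0.005,0,0,0.02],[0,0,0,0.005,0,0,0.02],[0,0,0,0.005,0,0,0.02],[0,0,0,0.005,0,0,0.02],[0,0,0,0.005,0,0,0.02]]]'
```

```text
time: 22.88
ee_pos: [0.5438, -0.0741, 0.258]
ee_rot: [2.367, 2.061, -0.001]
contact_force: [-1.2, -3.7, 6.8]
opening: 0.0295
time: 23.88
ee_pos: [0.552, -0.0146, 0.258]
ee_rot: [2.368, 2.061, -0.001]
contact_force: [-1.9, -3.5, 9.4]
opening: 0.0294
```

```bash
python3 -m handwheel '[[[0,0,0,0.005,0,-0.001,0.02],[0,0,0,0.005,0,-0.001,0.02],[0,0,0,0.005,0,0,0.02],[0,0,0,0.005,0,0,0.02],[0,0,0,0.005,0,0,0.02],[0,0,0,0.005,0,0,0.02],[0,0,0,0.005,0,0,0.02],[0,0,0,0.005,0,0,0.02],[0,0,0,0.005,0,0,0.02],[0,0,0,0.005,0,0,0.02],[0,0,0,0.005,0,0,0.02],[0,0,0,0.005,0,0,0.02]]]'; python3 -m handwheel '[[[0,0,0,0.005,0,0,0.02],[0,0,0,0.005,0,0,0.02],[0,0,0,0.005,0,0,0.02],[0,0,0,0.005,0,0,0.02],[0,0,0,0.005,0,0,0.02],[0,0,0,0.005,0,0,0.02],[0,0,0,0.005,0,0,0.02],[0,0,0,0.005,0,0,0.02],[0,0,0,0.005,0,0,0.02],[0,0,0,0.005,0,0,0.02],[0,0,0,0.005,0,0,0.02],[0,0,0,0.005,0,0,0.02]]]'; python3 -m handwheel '[[[0,0,0,0.005,0,0,0.02],[0,0,0,0.005,0,0,0.02],[0,0,0,0.005,0,0,0.02],[0,0,0,0.005,0,0,0.02],[0,0,0,0.005,0,0,0.02],[0,0,0,0.005,0,0,0.02],[0,0,0,0.005,0,0,0.02],[0,0,0,0.005,0,0,0.02],[0,0,0,0.005,0,0,0.02],[0,0,0,0.005,0,0,0.02],[0,0,0,0.003,0,0,0.02],[0,0,0,0,0,0,0.02]]]'
```

```text
time: 24.88
ee_pos: [0.5601, 0.0452, 0.2581]
ee_rot: [2.367, 2.061, -0.002]
contact_force: [3.5, -5.0, -7.5]
opening: 0.0291
time: 25.88
ee_pos: [0.5682, 0.1045, 0.2582]
ee_rot: [2.367, 2.061, -0.003]
contact_force: [3.0, -4.1, -6.1]
opening: 0.0293
time: 26.88
ee_pos: [0.5755, 0.1582, 0.2582]
ee_rot: [2.367, 2.064, -0.001]
contact_force: [4.2, -2.8, -8.8]
opening: 0.0291
```

```bash
python3 -m handwheel '[[[0,0,0,0.003,0.0003,0.0005,0.02],[0,0,0,0.003,0.0003,0.0005,0.02],[0,0,0,0.003,0,0,0.02],[0,0,0,0.003,0,0,0.02],[0,0,0,0.003,0,0,0.02],[0,0,0,0.002,0,0,0.02],[0,0,0,0,0,0,0.02],[0,0,0,0,0,0,0.02]]]'
```

```text
time: 27.55
ee_pos: [0.5779, 0.1736, 0.2581]
ee_rot: [2.368, 2.063, -0.005]
contact_force: [-2.1, -8.8, 1.5]
opening: 0.0294
```

```bash
python3 -m handwheel '[[[0,0,0,0.002,0,0,0.02],[0,0,0,0,0,0,0.02],[0,0,0,0,0,0,0.02]]]'
```

```text
time: 27.8
ee_pos: [0.5781, 0.174, 0.2581]
ee_rot: [2.368, 2.061, -0.008]
contact_force: [-3.7, -12.0, 2.9]
opening: 0.0291
```

Far stop reached: 12 N, and about 0.30 m of travel. Back stroke 1.

```bash
python3 -m handwheel '[[[0,0,0,-0.003,0,0,0.02],[0,0,0,-0.005,0,0,0.02],[0,0,0,-0.005,0,0,0.02],[0,0,0,-0.005,0,0,0.02],[0,0,0,-0.005,0,0,0.02],[0,0,0,-0.005,0,0,0.02],[0,0,0,-0.005,0,0,0.02],[0,0,0,-0.005,0,0,0.02],[0,0,0,-0.005,0,0,0.02],[0,0,0,-0.005,0,0,0.02],[0,0,0,-0.005,0,0,0.02],[0,0,0,-0.005,0,0,0.02]]]'; python3 -m handwheel '[[[0,0,0,-0.005,0,0,0.02],[0,0,0,-0.005,0,0,0.02],[0,0,0,-0.005,0,0,0.02],[0,0,0,-0.005,0,0,0.02],[0,0,0,-0.005,0,0,0.02],[0,0,0,-0.005,0,0,0.02],[0,0,0,-0.005,0,0,0.02],[0,0,0,-0.005,0,0,0.02],[0,0,0,-0.005,0,0,0.02],[0,0,0,-0.005,0,0,0.02],[0,0,0,-0.005,0,0,0.02],[0,0,0,-0.005,0,0,0.02]]]'; python3 -m handwheel '[[[0,0,0,-0.005,0,0,0.02],[0,0,0,-0.005,0,0,0.02],[0,0,0,-0.005,0,0,0.02],[0,0,0,-0.005,0,0,0.02],[0,0,0,-0.005,0,0,0.02],[0,0,0,-0.005,0,0,0.02],[0,0,0,-0.005,0,0,0.02],[0,0,0,-0.005,0,0,0.02],[0,0,0,-0.005,0,0,0.02],[0,0,0,-0.005,0,0,0.02],[0,0,0,-0.005,0,0,0.02],[0,0,0,-0.005,0,0,0.02]]]'
```

```text
time: 28.8
ee_pos: [0.5704, 0.1193, 0.2581]
ee_rot: [-2.367, -2.065, 0.0]
contact_force: [0.9, 3.9, -4.0]
opening: 0.0294
time: 29.8
ee_pos: [0.5623, 0.0598, 0.2581]
ee_rot: [-2.368, -2.065, 0.0]
contact_force: [0.6, 4.3, -3.7]
opening: 0.0293
time: 30.8
ee_pos: [0.5542, 0.0004, 0.2581]
ee_rot: [2.368, 2.065, 0.0]
contact_force: [0.3, 3.7, -6.5]
opening: 0.0294
```

```bash
python3 -m handwheel '[[[0,0,0,-0.005,0,0,0.02],[0,0,0,-0.005,0,0,0.02],[0,0,0,-0.005,0,0,0.02],[0,0,0,-0.005,0,0,0.02],[0,0,0,-0.005,0,0,0.02],[0,0,0,-0.005,0,0,0.02],[0,0,0,-0.005,0,0,0.02],[0,0,0,-0.005,0,0,0.02],[0,0,0,-0.005,0,0,0.02],[0,0,0,-0.005,0,0,0.02],[0,0,0,-0.005,0,0,0.02],[0,0,0,-0.005,0,0,0.02]]]'; python3 -m handwheel '[[[0,0,0,-0.005,0,0,0.02],[0,0,0,-0.005,0,0,0.02],[0,0,0,-0.005,0,0,0.02],[0,0,0,-0.005,0,0,0.02],[0,0,0,-0.005,0,0,0.02],[0,0,0,-0.005,0,0,0.02],[0,0,0,-0.005,0,0,0.02],[0,0,0,-0.005,0,0,0.02],[0,0,0,-0.005,0,0,0.02],[0,0,0,-0.003,0,0,0.02]]]'
```

```text
time: 31.8
ee_pos: [0.5462, -0.059, 0.2582]
ee_rot: [2.367, 2.065, 0.0]
contact_force: [3.2, 3.7, -8.0]
opening: 0.0293
time: 32.63
ee_pos: [0.5396, -0.1069, 0.2581]
ee_rot: [2.368, 2.064, 0.0]
contact_force: [4.1, 2.9, -9.7]
opening: 0.029
```

```bash
python3 -m handwheel '[[[0,0,0,-0.004,0.0004,0.0006,0.02],[0,0,0,-0.004,0.0004,0.0004,0.02],[0,0,0,-0.003,0,0,0.02],[0,0,0,-0.003,0,0,0.02],[0,0,0,-0.003,0,0,0.02],[0,0,0,-0.003,0,0,0.02],[0,0,0,-0.002,0,0,0.02],[0,0,0,-0.001,0,0,0.02],[0,0,0,0,0,0,0.02],[0,0,0,0,0,0,0.02]]]'
```

```text
time: 33.47
ee_pos: [0.5375, -0.1258, 0.258]
ee_rot: [-2.361, -2.064, -0.005]
contact_force: [-2.1, 14.1, 8.1]
opening: 0.0292
```

Home stop: 14 N at the same pose as before. Second round out.

```bash
python3 -m handwheel '[[[0,0,0,0.003,0,0,0.02],[0,0,0,0.005,0,0,0.02],[0,0,0,0.005,0,0,0.02],[0,0,0,0.005,0,0,0.02],[0,0,0,0.005,0,0,0.02],[0,0,0,0.005,0,0,0.02],[0,0,0,0.005,0,0,0.02],[0,0,0,0.005,0,0,0.02],[0,0,0,0.005,0,0,0.02],[0,0,0,0.005,0,0,0.02],[0,0,0,0.005,0,0,0.02],[0,0,0,0.005,0,0,0.02]]]'; python3 -m handwheel '[[[0,0,0,0.005,0,0,0.02],[0,0,0,0.005,0,0,0.02],[0,0,0,0.005,0,0,0.02],[0,0,0,0.005,0,0,0.02],[0,0,0,0.005,0,0,0.02],[0,0,0,0.005,0,0,0.02],[0,0,0,0.005,0,0,0.02],[0,0,0,0.005,0,0,0.02],[0,0,0,0.005,0,0,0.02],[0,0,0,0.005,0,0,0.02],[0,0,0,0.005,0,0,0.02],[0,0,0,0.005,0,0,0.02]]]'; python3 -m handwheel '[[[0,0,0,0.005,0,0,0.02],[0,0,0,0.005,0,0,0.02],[0,0,0,0.005,0,0,0.02],[0,0,0,0.005,0,0,0.02],[0,0,0,0.005,0,0,0.02],[0,0,0,0.005,0,0,0.02],[0,0,0,0.005,0,0,0.02],[0,0,0,0.005,0,0,0.02],[0,0,0,0.005,0,0,0.02],[0,0,0,0.005,0,0,0.02],[0,0,0,0.005,0,0,0.02],[0,0,0,0.005,0,0,0.02]]]'
```

```text
time: 34.47
ee_pos: [0.5443, -0.0743, 0.258]
ee_rot: [2.369, 2.061, -0.004]
contact_force: [-5.5, -3.9, 8.0]
opening: 0.0293
time: 35.47
ee_pos: [0.5525, -0.0147, 0.258]
ee_rot: [2.369, 2.062, -0.005]
contact_force: [-6.7, -3.1, 9.5]
opening: 0.0292
time: 36.47
ee_pos: [0.5607, 0.0449, 0.258]
ee_rot: [-2.37, -2.062, 0.005]
contact_force: [-7.1, -2.5, 10.5]
opening: 0.0293
```

```bash
python3 -m handwheel '[[[0,0,0,0.005,0,-0.0005,0.02],[0,0,0,0.005,0,-0.0005,0.02],[0,0,0,0.005,0,0,0.02],[0,0,0,0.005,0,0,0.02],[0,0,0,0.005,0,0,0.02],[0,0,0,0.005,0,0,0.02],[0,0,0,0.005,0,0,0.02],[0,0,0,0.005,0,0,0.02],[0,0,0,0.005,0,0,0.02],[0,0,0,0.005,0,0,0.02],[0,0,0,0.005,0,0,0.02],[0,0,0,0.005,0,0,0.02]]]'; python3 -m handwheel '[[[0,0,0,0.005,0,0,0.02],[0,0,0,0.005,0,0,0.02],[0,0,0,0.005,0,0,0.02],[0,0,0,0.005,0,0,0.02],[0,0,0,0.005,0,0,0.02],[0,0,0,0.005,0,0,0.02],[0,0,0,0.005,0,0,0.02],[0,0,0,0.005,0,0,0.02],[0,0,0,0.005,0,0,0.02],[0,0,0,0.005,0,0,0.02],[0,0,0,0.003,0,0,0.02],[0,0,0,0,0,0,0.02]]]'
```

```text
time: 37.47
ee_pos: [0.5689, 0.1044, 0.2581]
ee_rot: [2.369, 2.063, -0.007]
contact_force: [-6.2, -3.0, 2.6]
opening: 0.0292
time: 38.47
ee_pos: [0.5761, 0.1581, 0.2581]
ee_rot: [-2.368, -2.064, 0.006]
contact_force: [-5.4, -0.7, 3.3]
opening: 0.0292
```

```bash
python3 -m handwheel '[[[0,0,0,0.003,-0.0003,0,0.02],[0,0,0,0.003,-0.0003,0,0.02],[0,0,0,0.003,0,0,0.02],[0,0,0,0.003,0,0,0.02],[0,0,0,0.003,0,0,0.02],[0,0,0,0.003,0,0,0.02],[0,0,0,0.001,0,0,0.02],[0,0,0,0,0,0,0.02],[0,0,0,0,0,0,0.02]]]'
python3 - <<'E'
from h import *
p,D,K,T=shot("side","k_side");cv2.imwrite("pics/k_crop.png",cv2.resize(p[150:350,220:420],None,fx=3,fy=3)[...,::-1])
E
```

```text
time: 39.22
ee_pos: [0.5783, 0.1741, 0.2581]
ee_rot: [2.369, 2.061, -0.01]
contact_force: [-6.2, -7.1, 5.1]
opening: 0.0292
```

View pics/k_crop.png

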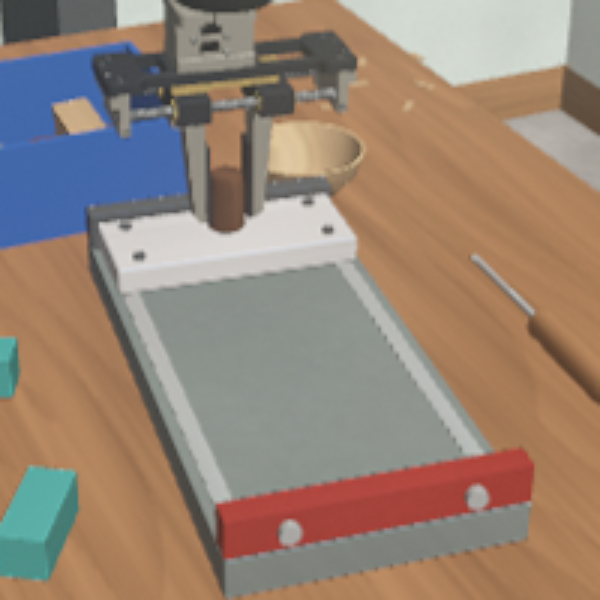

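```bash
python3 -m handwheel '[[[0,0,0,0.002,0,0,0.02],[0,0,0,0.001,0,0,0.02],[0,0,0,0,0,0,0.02],[0,0,0,0,0,0,0.02]]]'; python3 -m handwheel '[[[0,0,0,-0.003,0,0,0.02],[0,0,0,-0.005,0,0,0.02],[0,0,0,-0.005,0,0,0.02],[0,0,0,-0.005,0,0,0.02],[0,0,0,-0.005,0,0,0.02],[0,0,0,-0.005,0,0,0.02],[0,0,0,-0.005,0,0,0.02],[0,0,0,-0.005,0,0,0.02],[0,0,0,-0.005,0,0,0.02],[0,0,0,-0.005,0,0,0.02],[0,0,0,-0.005,0,0,0.02],[0,0,0,-0.005,0,0,0.02]]]'; python3 -m handwheel '[[[0,0,0,-0.005,0,0,0.02],[0,0,0,-0.005,0,0,0.02],[0,0,0,-0.005,0,0,0.02],[0,0,0,-0.005,0,0,0.02],[0,0,0,-0.005,0,0,0.02],[0,0,0,-0.005,0,0,0.02],[0,0,0,-0.005,0,0,0.02],[0,0,0,-0.005,0,0,0.02],[0,0,0,-0.005,0,0,0.02],[0,0,0,-0.005,0,0,0.02],[0,0,0,-0.005,0,0,0.02],[0,0,0,-0.005,0,0,0.02]]]'; python3 -m handwheel '[[[0,0,0,-0.005,0,0,0.02],[0,0,0,-0.005,0,0,0.02],[0,0,0,-0.005,0,0,0.02],[0,0,0,-0.005,0,0,0.02],[0,0,0,-0.005,0,0,0.02],[0,0,0,-0.005,0,0,0.02],[0,0,0,-0.005,0,0,0.02],[0,0,0,-0.005,0,0,0.02],[0,0,0,-0.005,0,0,0.02],[0,0,0,-0.005,0,0,0.02],[0,0,0,-0.005,0,0,0.02],[0,0,0,-0.005,0,0,0.02]]]'
```

```text
time: 39.6
ee_pos: [0.5786, 0.1747, 0.258]
ee_rot: [2.37, 2.058, -0.015]
contact_force: [-7.6, -12.5, 7.7]
opening: 0.0295
time: 40.6
ee_pos: [0.5711, 0.124, 0.2581]
ee_rot: [-2.366, -2.065, -0.0]
contact_force: [-2.2, 4.2, -0.2]
opening: 0.0289
time: 41.6
ee_pos: [0.563, 0.064, 0.2581]
ee_rot: [-2.367, -2.065, 0.0]
contact_force: [-1.9, 4.5, -1.4]
opening: 0.0288
time: 42.6
ee_pos: [0.5549, 0.0043, 0.2581]
ee_rot: [-2.368, -2.065, 0.0]
contact_force: [-2.7, 4.4, -2.2]
opening: 0.0293
```

```bash
python3 -m handwheel '[[[0,0,0,-0.005,0,0,0.02],[0,0,0,-0.005,0,0,0.02],[0,0,0,-0.005,0,0,0.02],[0,0,0,-0.005,0,0,0.02],[0,0,0,-0.005,0,0,0.02],[0,0,0,-0.005,0,0,0.02],[0,0,0,-0.005,0,0,0.02],[0,0,0,-0.005,0,0,0.02],[0,0,0,-0.005,0,0,0.02],[0,0,0,-0.005,0,0,0.02],[0,0,0,-0.005,0,0,0.02],[0,0,0,-0.005,0,0,0.02]]]'; python3 -m handwheel '[[[0,0,0,-0.005,0,0,0.02],[0,0,0,-0.005,0,0,0.02],[0,0,0,-0.005,0,0,0.02],[0,0,0,-0.005,0,0,0.02],[0,0,0,-0.005,0,0,0.02],[0,0,0,-0.005,0,0,0.02],[0,0,0,-0.005,0,0,0.02],[0,0,0,-0.005,0,0,0.02],[0,0,0,-0.005,0,0,0.02],[0,0,0,-0.003,0,0,0.02]]]'
```

```text
time: 43.6
ee_pos: [0.5468, -0.0551, 0.2581]
ee_rot: [-2.368, -2.065, 0.0]
contact_force: [-1.6, 3.3, -2.9]
opening: 0.0294
time: 44.43
ee_pos: [0.5402, -0.1031, 0.2581]
ee_rot: [2.368, 2.064, -0.0]
contact_force: [-1.2, 3.3, -4.9]
opening: 0.029
```

```bash
python3 -m handwheel '[[[0,0,0,-0.004,0,0,0.02],[0,0,0,-0.004,0,0,0.02],[0,0,0,-0.004,0,0,0.02],[0,0,0,-0.003,0,0,0.02],[0,0,0,-0.003,0,0,0.02],[0,0,0,-0.003,0,0,0.02],[0,0,0,-0.003,0,0,0.02],[0,0,0,-0.003,0,0,0.02],[0,0,0,0,0,0,0.02],[0,0,0,0,0,0,0.02]]]'
```

```text
time: 45.27
ee_pos: [0.5374, -0.1256, 0.2581]
ee_rot: [-2.362, -2.065, -0.005]
contact_force: [-0.2, 14.0, -4.4]
opening: 0.0291
```

```bash
python3 -m handwheel '[[[0,0,0,0.002,0,0,0.02],[0,0,0,0,0,0,0.055],[0,0,0,0,0,0,0.055],[0,0,0,0,0,0,0.055],[0,0,0,0,0,0,0.055],[0,0,0,0,0,-0.02,0.055],[0,0,0,0,0,-0.04,0.055],[0,0,0,0,0,-0.04,0.055],[0,0,0,0,0,-0.04,0.055],[0,0,0,0,0,0,0.055],[0,0,0,0,0,0,0.055]]]'
python3 - <<'E'
from h import *
p,D,K,T=shot("top","l_top");P=cloud(K,T,D)
cv2.imwrite("pics/l_w.png",capture("wrist")[0][...,::-1])
cv2.imwrite("pics/l_crop.png",cv2.resize(p[205:330,450:550],None,fx=4.5,fy=4.5,interpolation=cv2.INTER_CUBIC)[...,::-1])
v,u=np.mgrid[:480,:640]
sel=lambda m:cv2.minAreaRect((P[m][:,:2]*1000).astype(np.float32))
W=(D>.1)&(u>440)&(u<560)&(v>200)&(v<335)
print("box",sel(W&(abs(P[...,2]-.062)<.004)),(W&(abs(P[...,2]-.062)<.004)).sum())
st=W&(abs(P[...,2]-.076)<.005)&(P[...,0]<.49);print("stand",sel(st),st.sum())
sy=W&(P[...,2]>.125);print("stylus",sel(sy),sy.sum(),ray(K,T,[u[sy].mean(),v[sy].mean()],.14))
R,G,B=[p[...,i].astype(int) for i in range(3)]
br=W&(R>150)&(B<110)&(G>120)&(v>270)&(v<310);print("brass?",br.sum(),ray(K,T,[u[br].mean(),v[br].mean()],.082))
bd=W&(R>140)&(G<90)&(B<90)&(v<260);print("btn px",u[bd].mean(),v[bd].mean(),bd.sum(),ray(K,T,[u[bd].mean(),v[bd].mean()],.055))
need([.43,-.39,.2],0)
E
```

```text
time: 46.18
ee_pos: [0.5374, -0.128, 0.4009]
ee_rot: [2.365, 2.061, 0.007]
contact_force: [0.4, 0.9, -0.6]
opening: 0.0554
box ((495.4794006347656, -399.6382141113281), (132.28219604492188, 190.67335510253906), 85.96083068847656) 2638
stand ((430.8409118652344, -395.39398193359375), (78.19026184082031, 64.09333038330078), 86.85332489013672) 864
stylus ((464.8221435546875, -266.3104248046875), (281.3844299316406, 86.38581848144531), 61.54961395263672) 1058 [[ 0.5394 -0.2806  0.14  ]]
brass? 1883 [[ 0.434 -0.398  0.082]]
btn px 517.3055555555555 241.19444444444446 36 [[ 0.5399 -0.4339  0.055 ]]
t 46.28 grasp now [ 0.5365 -0.1271  0.2267] jaw yaw -7.838080921328187 open 0.05482373039265524 F [ 0.5048 -0.03   -0.0587] q7 0.24790891429689055
turn(tool deg) [-0.0225 -0.0049 -7.8381] shift in CURRENT tool axes [-0.2749 -0.0697  0.0267] shift in FINAL tool axes [-0.2628 -0.1066  0.0267]
```

View pics/l_w.png

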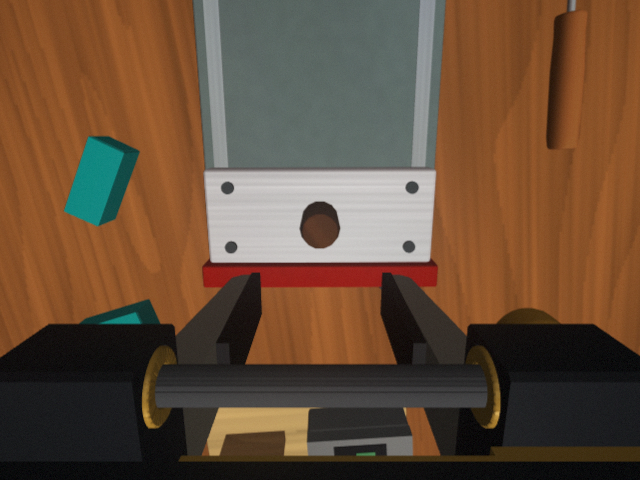

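View pics/l_top.png

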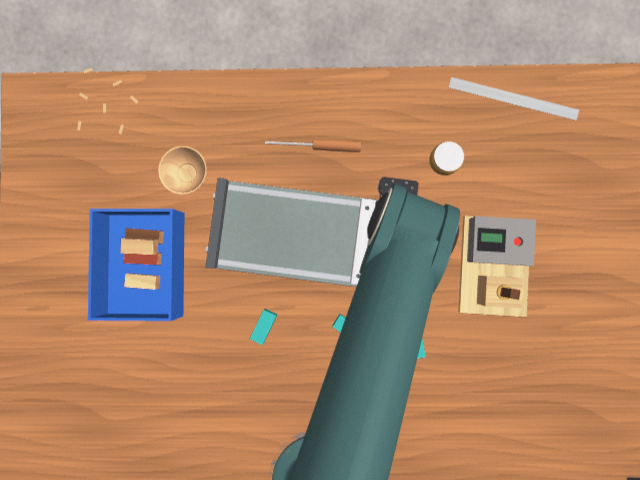

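Wrist view: the plate is flush against the red stop, with the knob at (320,224). Top view: four pieces are in the bin, and the console is undisturbed. Moving over the console for a close look.

```bash
python3 -m handwheel '[[[0,0,-4.8,0,0,0,0.055],[0,0,0,-0.0355,-0.0033,0,0.055],[0,0,0,-0.0355,-0.0033,0,0.055],[0,0,0,-0.0355,-0.0033,0,0.055],[0,0,0,-0.0355,-0.0033,0,0.055],[0,0,0,-0.0355,-0.0033,0,0.055],[0,0,0,-0.0355,-0.0033,0,0.055],[0,0,0,-0.0355,-0.0033,0,0.055],[0,0,0,-0.0355,-0.0033,0,0.055],[0,0,0,-0.0355,-0.0033,0,0.055],[0,0,0,-0.0355,-0.0033,0,0.055],[0,0,0,0,0,0,0.055]]]'; python3 -m handwheel '[[[0,0,0,0,0,0,0.055],[0,0,0,0,0,0,0.055],[0,0,0,0,0,0,0.055]]]'
python3 - <<'E'
from h import *
p,D,K,T=shot("wrist","m_w");np.save("pics/m_d.npy",D);np.savez("pics/m_c.npz",K=K,T=T,p=p)
need([.43,-.39,.2],-3)
E
```

```text
time: 47.28
ee_pos: [0.4806, -0.4867, 0.3958]
ee_rot: [-2.289, -2.15, 0.01]
contact_force: [-2.0, 0.5, 0.5]
opening: 0.0549
time: 47.53
ee_pos: [0.4861, -0.4783, 0.3968]
ee_rot: [-2.276, -2.163, -0.001]
contact_force: [0.6, 0.4, 0.9]
opening: 0.0547
t 47.58 grasp now [ 0.4862 -0.4779  0.2263] jaw yaw -2.889037833798844 open 0.05486091437230229 F [-0.2745  0.5192  0.2812] q7 0.959316766196443
turn(tool deg) [-0.0336 -0.0961  0.1109] shift in CURRENT tool axes [ 0.0852 -0.0606  0.0265] shift in FINAL tool axes [ 0.0851 -0.0608  0.0263]
```

View pics/m_w.png

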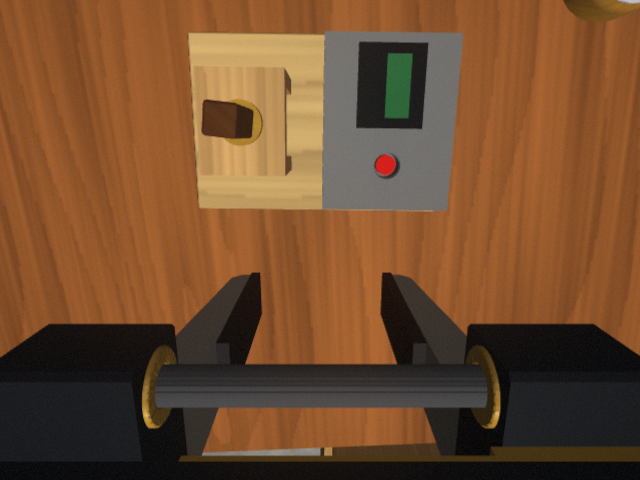

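The wrist view shows stylus grip (226,118), its collar around (243,122), and the button in its hole at (386,165).

Run:
```python
from h import *
z=np.load("pics/m_c.npz");K,T,p=z["K"],z["T"],z["p"];D=np.load("pics/m_d.npy");P=cloud(K,T,D)
v,u=np.mgrid[:480,:640]
R,G,B=[p[...,i].astype(int) for i in range(3)]
# button disc / hole
w=(abs(u-386)<25)&(abs(v-165)<25)
red=(w&(R>150)&(G<80)).astype(np.uint8)
c=max(cv2.findContours(red,0,1)[0],key=cv2.contourArea);e=cv2.fitEllipse(c);print("red",e,ray(K,T,e[0],.055))
hole=(w&((R>130)&(G<90)|(p.sum(2)<240))).astype(np.uint8)
c=max(cv2.findContours(hole,0,1)[0],key=cv2.contourArea);e=cv2.fitEllipse(c);print("hole",e,ray(K,T,e[0],.062))
# grip top by depth
g=(abs(u-226)<50)&(abs(v-118)<40)&(P[...,2]>.13);print("grip top z",np.median(P[g][:,2]),g.sum())
tp=g
q=ray(K,T,np.c_[u[tp],v[tp]],.14)[:,:2];print("grip top",q.mean(0)*1000,cv2.minAreaRect((q*1000).astype(np.float32)))
s=(abs(u-240)<60)&(abs(v-122)<60)&(abs(P[...,2]-.076)<.003);print("stand",cv2.minAreaRect((P[s][:,:2]*1000).astype(np.float32)),np.median(P[s][:,2]))
b=(abs(P[...,2]-.062)<.004)&(v<215)&(u>300)&(u<470);print("box",cv2.minAreaRect((P[b][:,:2]*1000).astype(np.float32)),np.median(P[b][:,2]))
col=(abs(u-243)<30)&(abs(v-122)<30)&(R>130)&(B<90)&(G>90)&(R-B>75);
cc=np.c_[u[col],v[col]];print("brass n",col.sum(),cc.min(0),cc.max(0))
Q=ray(K,T,cc,.082)[:,:2];print("collar",cv2.minEnclosingCircle((Q*1000).astype(np.float32)),np.median(P[col][:,2]))
im=cv2.resize(p[20:220,180:470],None,fx=2.7,fy=2.7,interpolation=cv2.INTER_CUBIC);cv2.imwrite("pics/m_crop.png",im[...,::-1])
```

```text
red ((385.0558166503906, 164.53070068359375), (18.376710891723633, 19.352901458740234), 19.39704704284668) [[ 0.5399 -0.4315  0.055 ]]
hole ((386.91375732421875, 165.64932250976562), (22.867280960083008, 24.639089584350586), 103.47747039794922) [[ 0.5403 -0.4319  0.062 ]]
grip top z 0.13938131596081896 1363
grip top [ 433.3786 -394.4247] ((436.6673583984375, -395.5877685546875), (42.33661651611328, 56.50441360473633), 88.89852905273438)
stand ((431.9620056152344, -394.15142822265625), (76.07212829589844, 64.34781646728516), 86.30601501464844) 0.07555027248361834
box ((542.080322265625, -401.14306640625), (130.4709014892578, 100.63472747802734), 86.30914306640625) 0.06177337619780737
brass n 1018 [214  93] [272 151]
collar ((436.75726318359375, -392.9453430175781), 25.696945190429688) 0.07975228385774558
```

View pics/m_crop.png

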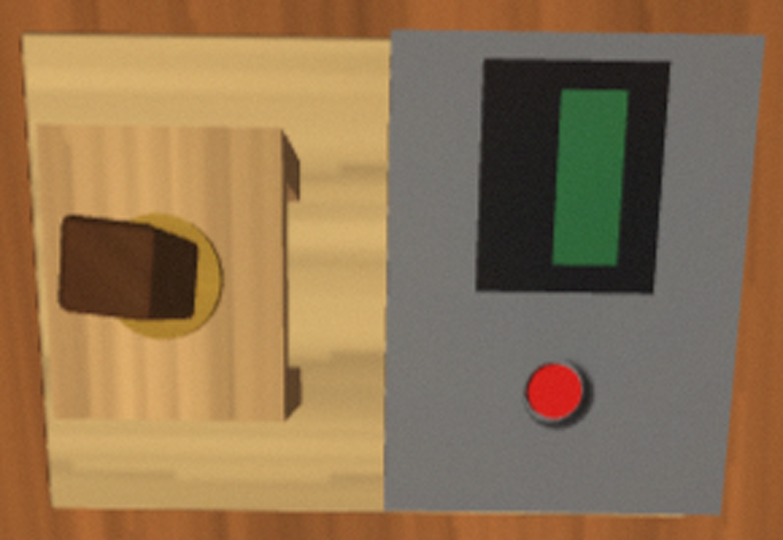

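Run:
```python
from h import *
z=np.load("pics/m_c.npz");K,T=z["K"],z["T"]
print("top face",ray(K,T,[219.6,118.5],.14),"collar",ray(K,T,[238.9,121.9],.082))
c=np.array([[62,217],[157,224],[150,318],[62,305]])/2.7+[180,20]
Q=ray(K,T,c,.14);print(Q);d=Q[1]-Q[0];e=Q[2]-Q[3];print(np.degrees(np.arctan2(d[1],d[0])),np.degrees(np.arctan2(e[1],e[0])))
f=Q[1]-Q[2];print(np.degrees(np.arctan2(-f[0],f[1])))
f=Q[0]-Q[3];print(np.degrees(np.arctan2(-f[0],f[1])))
need([.432,-.392,.2],-6)
```

```text
top face [[ 0.433  -0.3945  0.14  ]] collar [[ 0.4324 -0.3944  0.082 ]]
[[ 0.4247 -0.3843  0.14  ]
 [ 0.4444 -0.3867  0.14  ]
 [ 0.441  -0.4056  0.14  ]
 [ 0.4225 -0.402   0.14  ]]
-6.89998399532298 -11.087527664552308
-10.260006941257668
-7.050338578178053
t 47.58 grasp now [ 0.4862 -0.4779  0.2263] jaw yaw -2.889037833798844 open 0.05486091437230229 F [-0.2745  0.5192  0.2812] q7 0.959316766196443
turn(tool deg) [-0.0361 -0.0952  3.1109] shift in CURRENT tool axes [ 0.0833 -0.0585  0.0265] shift in FINAL tool axes [ 0.08   -0.0629  0.0263]
```

```bash
python3 -m handwheel '[[[0,0,5.6,0,0,0,0.045],[0,0,0,0,0,0,0.045],[0,0,0,0,0,0,0.045],[0,0,0,0,0,0,0.045]]]'
python3 - <<'E'
from h import *
need([.4325,-.3935,.2],-8.5)
E
```

```text
time: 47.92
ee_pos: [0.4859, -0.4789, 0.3982]
ee_rot: [-2.378, -2.052, -0.001]
contact_force: [0.2, 0.6, 0.3]
opening: 0.0448
t 47.92 grasp now [ 0.4859 -0.4789  0.2272] jaw yaw -8.416141840633912 open 0.04482508504898222 F [0.2007 0.5711 0.2768] q7 0.8749986527694852
turn(tool deg) [ 0.0104 -0.0156  0.0839] shift in CURRENT tool axes [ 0.0767 -0.0653  0.0272] shift in FINAL tool axes [ 0.0766 -0.0654  0.0272]
```

```bash
python3 -m handwheel '[[[0,0,0,0.024,-0.02,0,0.045],[0,0,0,0.026,-0.023,0,0.045],[0,0,0,0.02,-0.017,0.01,0.045],[0,0,0,0.0067,-0.0053,0.017,0.045],[0,0,0,0,0,0,0.045],[0,0,0,0,0,0,0.045],[0,0,0,0,0,0,0.045],[0,0,0,0,0,0,0.045]]]'
python3 - <<'E'
from h import *
need([.4325,-.3935,.112],-8.5)
p,D,K,T=shot("side","n_s");cv2.imwrite("pics/n_crop.png",cv2.resize(p[280:480,270:490],None,fx=3,fy=3)[...,::-1])
shot("wrist","n_w")
E
```

```text
time: 48.58
ee_pos: [0.4328, -0.3952, 0.3721]
ee_rot: [2.38, 2.047, -0.0]
contact_force: [0.2, -0.1, -0.5]
opening: 0.0449
t 48.58 grasp now [ 0.433  -0.3955  0.2011] jaw yaw -8.618919608058713 open 0.044898650558291994 F [ 0.2247 -0.1441 -0.5237] q7 0.8233944277720313
turn(tool deg) [ 0.0853  0.0927 -0.119 ] shift in CURRENT tool axes [ 0.0018 -0.0007  0.0891] shift in FINAL tool axes [ 0.0017 -0.0005  0.0891]
```

View pics/n_crop.png

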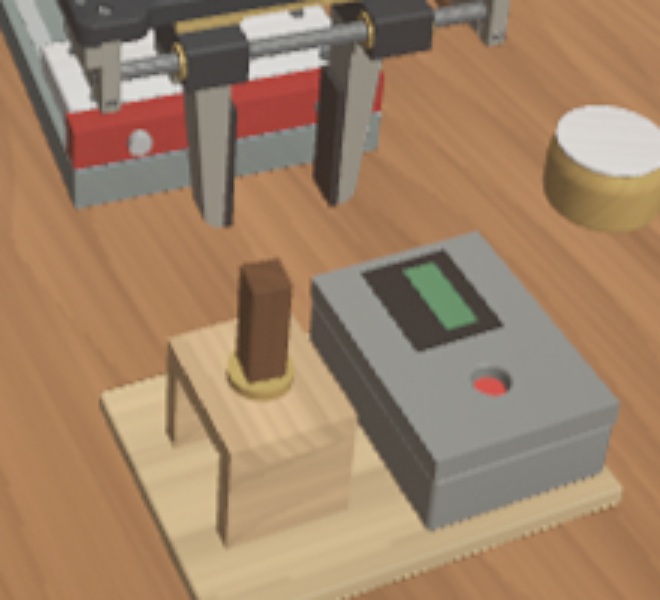

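View pics/n_w.png

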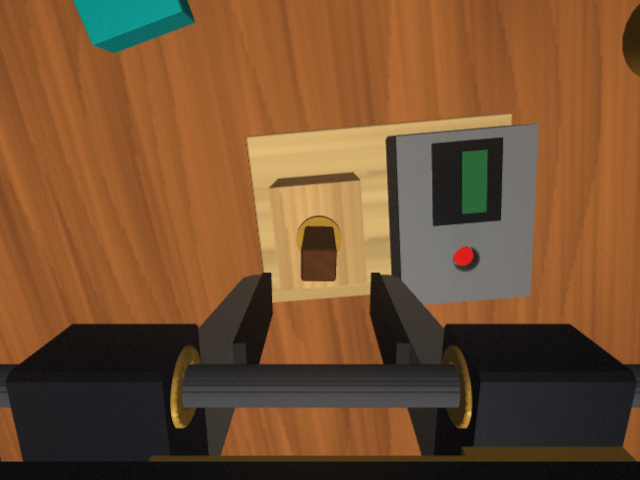

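Run:
```python
from h import *
K,T=cam("wrist")
p=cv2.imread("pics/n_w.png")
cv2.imwrite("pics/n_c2.png",cv2.resize(p[170:310,240:400],None,fx=4,fy=4))
hsv=cv2.cvtColor(p,cv2.COLOR_BGR2HSV)
g=(p.sum(2)<190);v,u=np.mgrid[:480,:640];g&=(abs(u-319)<25)&(v>220)&(v<283)
print(u[g].min(),u[g].max(),v[g].min(),v[g].max())
print("top ctr",ray(K,T,[319,266.5],.14),"collar ctr",ray(K,T,[319,236],.082),"btn",ray(K,T,[464,257],.055))
```

```text
301 335 226 280
top ctr [[ 0.4324 -0.3949  0.14  ]] collar ctr [[ 0.4326 -0.3921  0.082 ]] btn [[ 0.5405 -0.4323  0.055 ]]
```

View pics/n_c2.png

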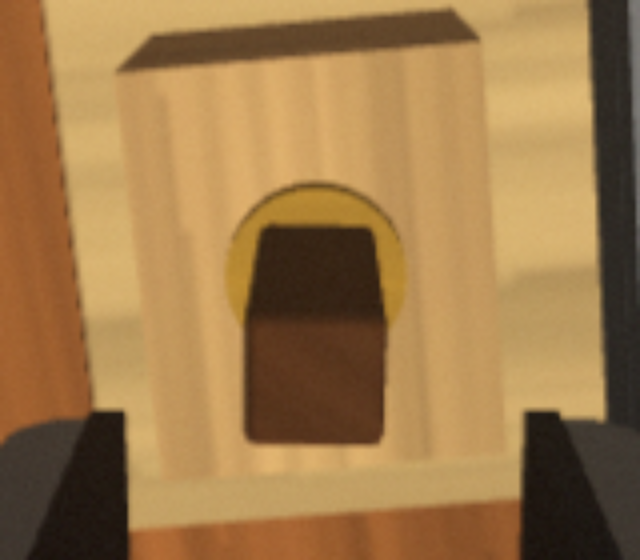

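```bash
python3 -m handwheel '[[[0,0,0,0.0017,-0.0005,0.025,0.045],[0,0,0,0,0,0.03,0.045],[0,0,0,0,0,0.022,0.045],[0,0,0,0,0,0.01,0.045],[0,0,0,0,0,0,0.045],[0,0,0,0,0,0,0.045],[0,0,0,0,0,0,0.01],[0,0,0,0,0,0,0.01],[0,0,0,0,0,0,0.01],[0,0,0,0,0,0,0.01],[0,0,0,0,0,0,0.01],[0,0,0,0,0,0,0.01]]]'; python3 -c "
from h import *
need([.5404,-.4322,.18],-8.5)"
```

```text
time: 49.68
ee_pos: [0.4322, -0.3926, 0.2851]
ee_rot: [2.381, 2.048, 0.001]
contact_force: [-0.9, 1.1, 5.8]
opening: 0.0198
t 49.68 grasp now [ 0.4325 -0.3927  0.1141] jaw yaw -8.614135159909042 open 0.019782511171777414 F [-0.856   1.0519  5.7851] q7 0.8949805990624249
turn(tool deg) [ 0.0797  0.0195 -0.1141] shift in CURRENT tool axes [-0.023   0.113  -0.0658] shift in FINAL tool axes [-0.0232  0.1128 -0.0659]
```

```bash
python3 -m handwheel '[[[0,0,0,0,0,-0.01,0.01],[0,0,0,0,0,-0.02,0.01],[0,0,0,0,0,-0.03,0.01],[0,0,0,0,0,-0.01,0.01],[0,0,0,-0.003,0.015,0,0.01],[0,0,0,-0.006,0.03,0,0.01],[0,0,0,-0.007,0.034,0,0.01],[0,0,0,-0.005,0.025,0,0.01],[0,0,0,-0.002,0.009,0,0.01],[0,0,0,0,0,0,0.01],[0,0,0,0,0,0,0.01],[0,0,0,0,0,0,0.01]]]'
python3 - <<'E'
from h import *
p,D,K,T=shot("side","o_s");cv2.imwrite("pics/o_crop.png",cv2.resize(p[230:480,270:490],None,fx=2.4,fy=2.4)[...,::-1])
shot("wrist","o_w")
need([.5404,-.4322,.18],-8.5)
E
```

```text
time: 50.68
ee_pos: [0.5386, -0.4322, 0.3539]
ee_rot: [-2.383, -2.045, 0.001]
contact_force: [-1.0, 0.5, -0.8]
opening: 0.0197
t 50.78 grasp now [ 0.5388 -0.432   0.1834] jaw yaw -8.700539916383166 open 0.019703672733188477 F [-0.539  -0.2431 -0.2209] q7 0.7869321996185021
turn(tool deg) [-0.023  -0.0291 -0.2005] shift in CURRENT tool axes [0.0001 0.0015 0.0034] shift in FINAL tool axes [0.0001 0.0015 0.0034]
```

View pics/o_crop.png

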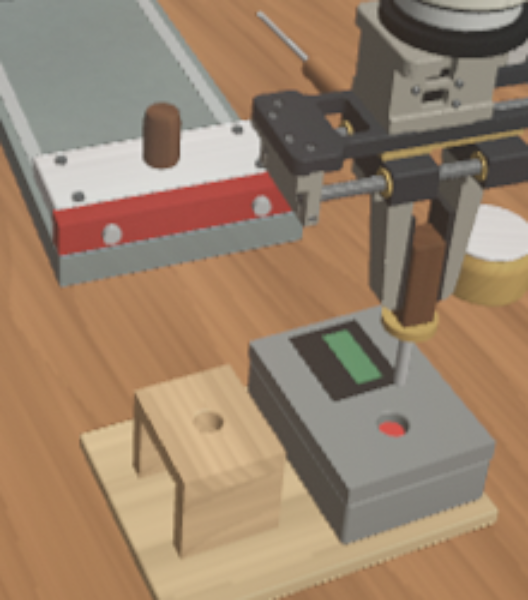

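View pics/o_w.png

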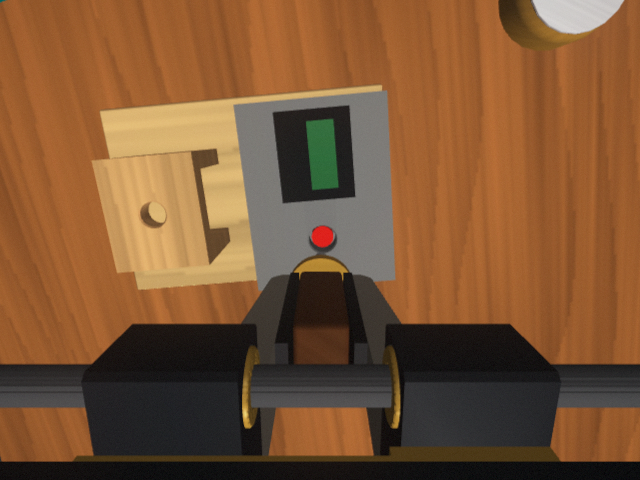

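The side view shows the stylus leaning. The rod runs from (408,340) to (400,385) in the crop, so I'll quantify the tilt by casting rays onto the jaw mid-plane.

Run:
```python
from h import *
p=cv2.imread("pics/o_s.png")
cv2.imwrite("pics/o_c3.png",cv2.resize(p[310:400,410:470],None,fx=6.5,fy=6.5,interpolation=cv2.INTER_CUBIC))
```

```text
(no output)
```

View pics/o_c3.png

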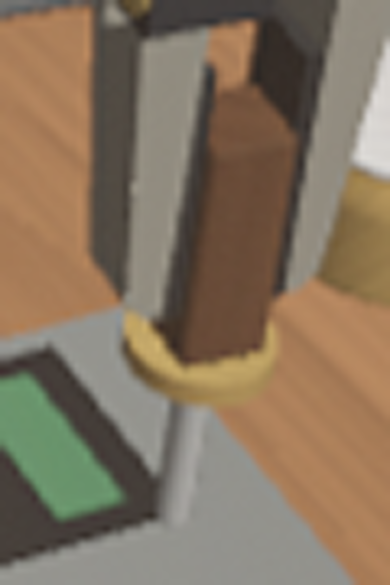

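Run:
```python
from h import *
K,T=cam("side");s=state();M=Ro.from_rotvec(s["ee_rot"]).as_matrix();c=s["ee_pos"];n=M[:,1]
for nm,cr in dict(tip=[178,522],collar_bot=[198,385],top=[250,122]).items():
    uv=np.array(cr)/6.5+[410,310];d=T[:3,:3]@np.array([(uv[0]-K[0,2])/K[0,0],(uv[1]-K[1,2])/K[1,1],1]);o=T[:3,3]
    X=o+d*((c-o)@n)/(d@n);print(nm,X,"in tool",M.T@(X-c))
```

```text
tip [ 0.5381 -0.4365  0.1   ] in tool [-0.0046  0.      0.2545]
collar_bot [ 0.5382 -0.4359  0.139 ] in tool [-0.004  -0.      0.2154]
top [ 0.5376 -0.4397  0.2127] in tool [-0.0078 -0.      0.1417]
```

Run:
```python
from h import *
p=cv2.imread("pics/o_w.png");cv2.imwrite("pics/o_c4.png",cv2.resize(p[210:300,270:370],None,fx=6,fy=6,interpolation=cv2.INTER_CUBIC))
c=calibration("wrist");K=np.array(c["camera_matrix"]);A=np.linalg.inv(np.array(c["tool_from_camera"]))
for off in(-.004,-.002,0,.002):
  for x,z in((.016+off,.203),(0+off,.255)):
    q=A@[x,0,z,1];print(off,z,(K@q[:3])[:2]/q[2])
```

```text
-0.004 0.203 [319.4768 262.4996]
-0.004 0.255 [319.7674 261.224 ]
-0.002 0.203 [319.4763 258.5249]
-0.002 0.255 [319.7676 258.1268]
0 0.203 [319.4758 254.5294]
0 0.255 [319.7678 255.0171]
0.002 0.203 [319.4753 250.513 ]
0.002 0.255 [319.768  251.8947]
```

View pics/o_c4.png

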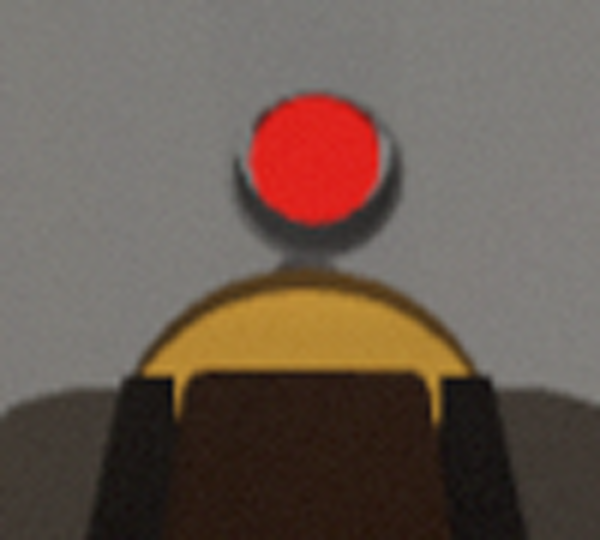

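Run:
```python
from h import *
K,T=cam("wrist");s=state();M=Ro.from_rotvec(s["ee_rot"]).as_matrix()
for nm,cr,z in(("hole",[318,175],.062),("btn",[315,160],.055)):
    X=ray(K,T,np.array(cr)/6+[270,210],z)[0];print(nm,X,"tool",M.T@(X-s["ee_pos"]))
```

```text
hole [ 0.541  -0.4319  0.062 ] tool [0.0003 0.0022 0.2924]
btn [ 0.5407 -0.4318  0.055 ] tool [0.0004 0.0019 0.2994]
```

```bash
python3 -m handwheel '[[[0,0,0,0.002,0.002,0,0.01],[0,0,0,0,0,0.015,0.01],[0,0,0,0,0,0.015,0.01],[0,0,0,0,0,0.006,0.01],[0,0,0,0,0,0.004,0.01],[0,0,0,0,0,0,0.01],[0,0,0,0,0,0,0.01],[0,0,0,0,0,0,0.01]]]'
python3 - <<'E'
from h import *
p,D,K,T=shot("side","q_s");cv2.imwrite("pics/q_crop.png",cv2.resize(p[320:440,390:490],None,fx=5,fy=5,interpolation=cv2.INTER_CUBIC)[...,::-1])
need([.541,-.432,.18])
E
```

```text
time: 51.45
ee_pos: [0.5426, -0.4306, 0.3145]
ee_rot: [2.382, 2.048, -0.0]
contact_force: [0.1, -0.9, -0.2]
opening: 0.0198
t 51.5 grasp now [ 0.5428 -0.4307  0.1437] jaw yaw -8.621563227671523 open 0.01999672875972181 F [ 0.3301 -1.1063 -0.8293] q7 0.8023193001230123
turn(tool deg) [0. 0. 0.] shift in CURRENT tool axes [-0.0015 -0.0016 -0.0363] shift in FINAL tool axes [-0.0015 -0.0016 -0.0363]
```

View pics/q_crop.png

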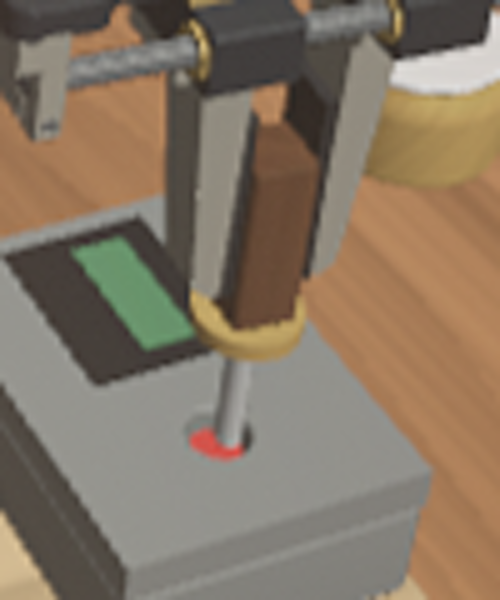

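```bash
python3 -m handwheel '[[[0,0,0,0,-0.0018,0,0.01],[0,0,0,0,0,0.003,0.01],[0,0,0,0,0,0.002,0.01],[0,0,0,0,0,0.002,0.01],[0,0,0,0,0,0,0.01],[0,0,0,0,0,0,0.01]]]'; python3 -m handwheel '[[[0,0,0,0,0,0.002,0.01],[0,0,0,0,0,0.001,0.01],[0,0,0,0,0,0,0.01],[0,0,0,0,0,0,0.01]]]'
```

```text
time: 52.0
ee_pos: [0.5408, -0.4303, 0.3074]
ee_rot: [2.382, 2.048, 0.0]
contact_force: [-0.2, 0.6, 2.1]
opening: 0.0197
time: 52.33
ee_pos: [0.5408, -0.4303, 0.305]
ee_rot: [2.382, 2.048, 0.0]
contact_force: [-1.7, 0.5, 6.9]
opening: 0.0202
```

```bash
python3 -m handwheel '[[[0,0,0,0,0,0.0015,0.01],[0,0,0,0,0,0,0.01],[0,0,0,0,0,0,0.01]]]'; python3 -m handwheel '[[[0,0,0,0,0,0.0015,0.01],[0,0,0,0,0,0,0.01],[0,0,0,0,0,0,0.01]]]';python3 - <<'E'
from h import *
p,D,K,T=shot("side","r_s");cv2.imwrite("pics/r_crop.png",cv2.resize(p[320:440,390:490],None,fx=5,fy=5,interpolation=cv2.INTER_CUBIC)[...,::-1])
E
```

```text
time: 52.58
ee_pos: [0.5407, -0.4305, 0.3048]
ee_rot: [2.382, 2.048, 0.001]
contact_force: [-1.3, 2.0, 12.6]
opening: 0.02
time: 52.83
ee_pos: [0.5407, -0.4307, 0.3046]
ee_rot: [2.381, 2.047, 0.002]
contact_force: [-6.0, 3.3, 19.7]
opening: 0.0198
```

View pics/r_crop.png

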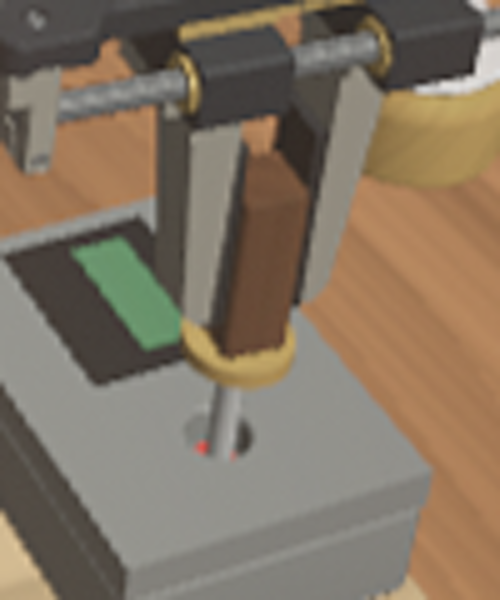

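Button bottomed out: 20 N with no further motion, about 5 mm below first contact. Now returning to the stand.

```bash
python3 -m handwheel '[[[0,0,0,0,0,-0.004,0.01],[0,0,0,0,0,-0.008,0.01],[0,0,0,0,0,-0.02,0.01],[0,0,0,0,0,-0.023,0.01],[0,0,0,0,0,0,0.01],[0,0,0,0.003,-0.015,0,0.01],[0,0,0,0.006,-0.03,0,0.01],[0,0,0,0.006,-0.034,0,0.01],[0,0,0,0.004,-0.024,0,0.01],[0,0,0,0,0,0,0.01],[0,0,0,0,0,0,0.01],[0,0,0,0,0,0,0.01]]]'
python3 - <<'E'
from h import *
need([.4325,-.3927,.1141])
p,D,K,T=shot("side","s_s");cv2.imwrite("pics/s_crop.png",cv2.resize(p[280:480,270:490],None,fx=3,fy=3)[...,::-1])
shot("wrist","s_w")
E
```

```text
time: 53.88
ee_pos: [0.4426, -0.3957, 0.356]
ee_rot: [2.381, 2.049, 0.001]
contact_force: [0.7, 0.0, -0.4]
opening: 0.0199
t 53.88 grasp now [ 0.4428 -0.3957  0.185 ] jaw yaw -8.572568776166497 open 0.019924412581141165 F [ 0.689   0.016  -0.4162] q7 0.8315924718404447
turn(tool deg) [0. 0. 0.] shift in CURRENT tool axes [ 0.0014 -0.0106  0.0709] shift in FINAL tool axes [ 0.0014 -0.0106  0.0709]
```

View pics/s_crop.png

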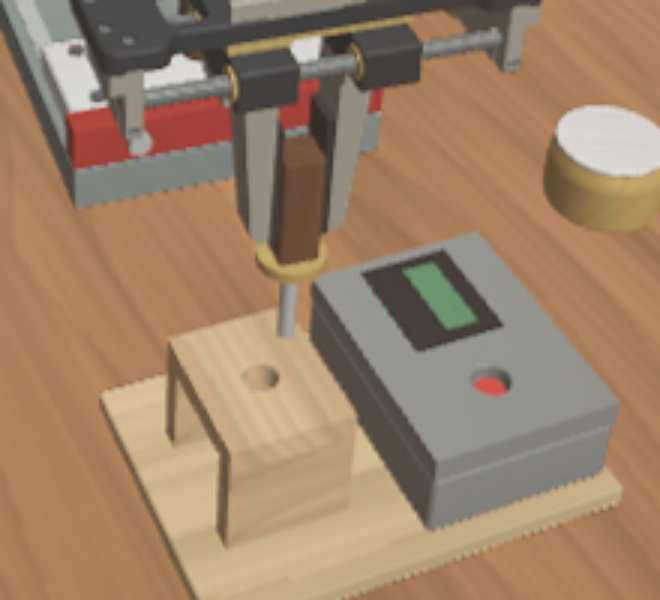

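View pics/s_w.png

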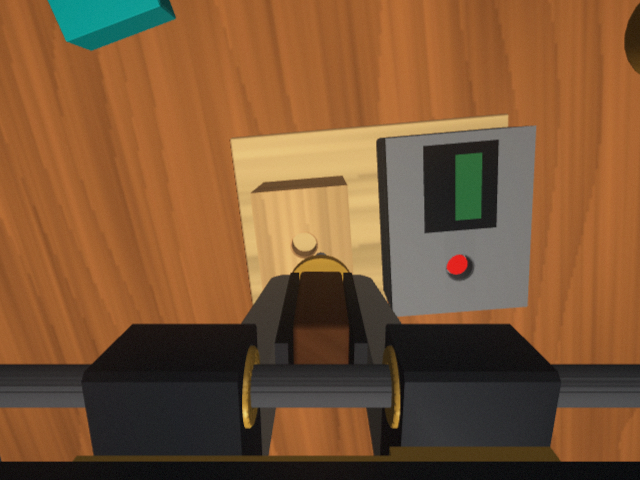

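Run:
```python
from h import *
K,T=cam("wrist");s=state();M=Ro.from_rotvec(s["ee_rot"]).as_matrix()
p=cv2.imread("pics/s_w.png");c=p[225:275,275:335];cv2.imwrite("pics/s_c2.png",cv2.resize(c,None,fx=10,fy=10,interpolation=cv2.INTER_CUBIC))
for uv in([304,242],[304,244]):
    X=ray(K,T,uv,.076)[0];print(X,M.T@(X-s["ee_pos"]))
```

```text
[ 0.4327 -0.3927  0.076 ] [ 0.0016 -0.0107  0.2798]
[ 0.4325 -0.394   0.076 ] [ 0.0002 -0.0107  0.2798]
```

View pics/s_c2.png

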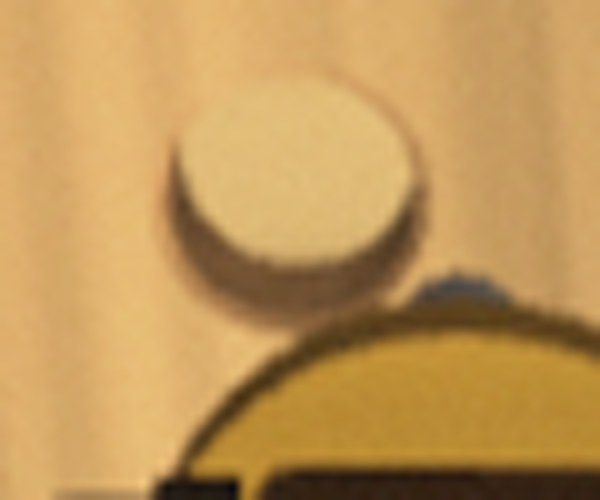

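```bash
python3 -m handwheel '[[[0,0,0,0.0016,-0.0106,0,0.01],[0,0,0,0,0,0,0.01],[0,0,0,0,0,0,0.01],[0,0,0,0,0,0.01,0.01],[0,0,0,0,0,0.005,0.01],[0,0,0,0,0,0,0.01],[0,0,0,0,0,0,0.01]]]'
python3 - <<'E'
from h import *
need([.4325,-.3927,.1141])
p,D,K,T=shot("side","t_s");cv2.imwrite("pics/t_crop.png",cv2.resize(p[340:440,310:410],None,fx=6,fy=6,interpolation=cv2.INTER_CUBIC)[...,::-1])
E
```

```text
time: 54.57
ee_pos: [0.4316, -0.3925, 0.3404]
ee_rot: [-2.381, -2.048, 0.001]
contact_force: [0.2, -0.4, -1.3]
opening: 0.0197
t 54.57 grasp now [ 0.4314 -0.3924  0.1694] jaw yaw -8.61056269001016 open 0.019719669698748034 F [ 0.1695 -0.3603 -1.3228] q7 0.8487829801139666
turn(tool deg) [0. 0. 0.] shift in CURRENT tool axes [-0.0001  0.0012  0.0553] shift in FINAL tool axes [-0.0001  0.0012  0.0553]
```

View pics/t_crop.png

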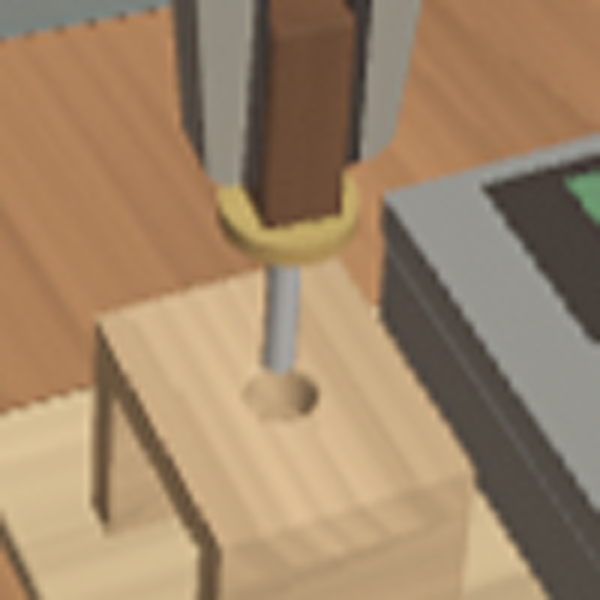

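```bash
python3 -m handwheel '[[[0,0,0,0,0.0008,0.008,0.01],[0,0,0,0,0,0.008,0.01],[0,0,0,0,0,0.01,0.01],[0,0,0,0,0,0.012,0.01],[0,0,0,0,0,0.01,0.01],[0,0,0,0,0,0.004,0.01],[0,0,0,0,0,0,0.01],[0,0,0,0,0,0,0.01]]]'; python3 -c "
from h import *
need([.4325,-.3927,.1141])"
```

```text
time: 55.28
ee_pos: [0.4323, -0.3929, 0.2888]
ee_rot: [-2.382, -2.048, 0.0]
contact_force: [0.6, -0.2, -0.1]
opening: 0.0195
t 55.28 grasp now [ 0.4322 -0.3929  0.1178] jaw yaw -8.630034876046452 open 0.01950918895544303 F [ 0.574  -0.24   -0.0616] q7 0.8931357459456164
turn(tool deg) [0. 0. 0.] shift in CURRENT tool axes [0.0002 0.0003 0.0037] shift in FINAL tool axes [0.0002 0.0003 0.0037]
```

```bash
python3 -m handwheel '[[[0,0,0,0,0,0.002,0.01],[0,0,0,0,0,0.0015,0.01],[0,0,0,0,0,0,0.01],[0,0,0,0,0,0,0.01]]]'; python3 -m handwheel '[[[0,0,0,0,0,0.001,0.01],[0,0,0,0,0,0,0.01],[0,0,0,0,0,0,0.01]]]'
```

```text
time: 55.62
ee_pos: [0.4324, -0.3928, 0.2859]
ee_rot: [2.382, 2.048, 0.0]
contact_force: [0.7, -0.5, -0.6]
opening: 0.0198
time: 55.87
ee_pos: [0.4325, -0.3929, 0.2851]
ee_rot: [2.381, 2.048, 0.001]
contact_force: [-1.0, -0.4, 2.4]
opening: 0.0202
```

```bash
python3 -m handwheel '[[[0,0,0,0,0,0.0008,0.01],[0,0,0,0,0,0,0.01],[0,0,0,0,0,0,0.045],[0,0,0,0,0,0,0.045],[0,0,0,0,0,0,0.045],[0,0,0,0,0,0,0.045],[0,0,0,0,0,-0.02,0.045],[0,0,0,0,0,-0.04,0.045],[0,0,0,0,0,-0.04,0.045],[0,0,0,0,0,-0.03,0.045],[0,0,0,0,0,0,0.045],[0,0,0,0,0,0,0.045]]]'
python3 - <<'E'
from h import *
p,D,K,T=shot("side","v_s");cv2.imwrite("pics/v_crop.png",cv2.resize(p[190:480,230:490],None,fx=2.5,fy=2.05)[...,::-1])
p,D,K,T=shot("wrist","v_w");cv2.imwrite("pics/v_c.png",p[...,::-1])
E
```

```text
time: 56.87
ee_pos: [0.4325, -0.3931, 0.4154]
ee_rot: [2.379, 2.046, 0.002]
contact_force: [-0.3, 1.1, -1.1]
opening: 0.045
```

View pics/v_s.png

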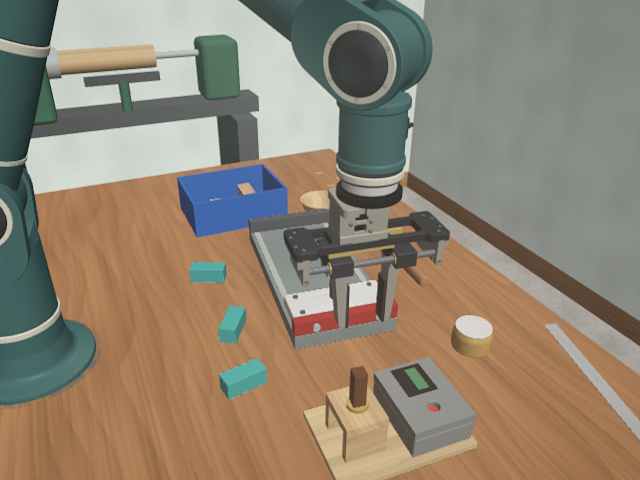

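View pics/v_w.png

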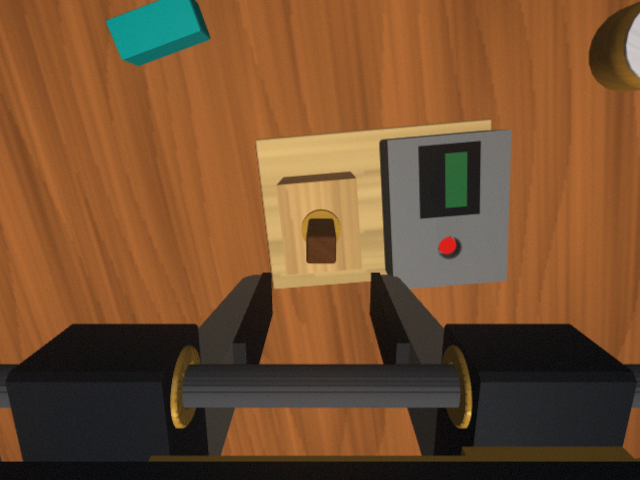

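Stylus is back upright in the stand. Final overview check.

Run:
```python
from h import *
p,D,K,T=shot("top","w_top");P=cloud(K,T,D)
v,u=np.mgrid[:480,:640];m=(D>.1)&(abs(u-375)<20)&(abs(v-242)<20)&(P[...,2]>.09)&(P[...,2]<.115)
print(m.sum(),ray(K,T,[u[m].mean(),v[m].mean()],.104))
z=(D>.1)&(abs(u-510)<14)&(abs(v-293)<12)&(P[...,2]>.125)&(P[...,2]<.16);print("grip top z",z.sum(),np.median(P[z],0) if z.sum() else 0)
```

```text
155 [[ 0.5366 -0.1222  0.104 ]]
grip top z 123 [ 0.4315 -0.3928  0.1393]
```

View pics/w_top.png

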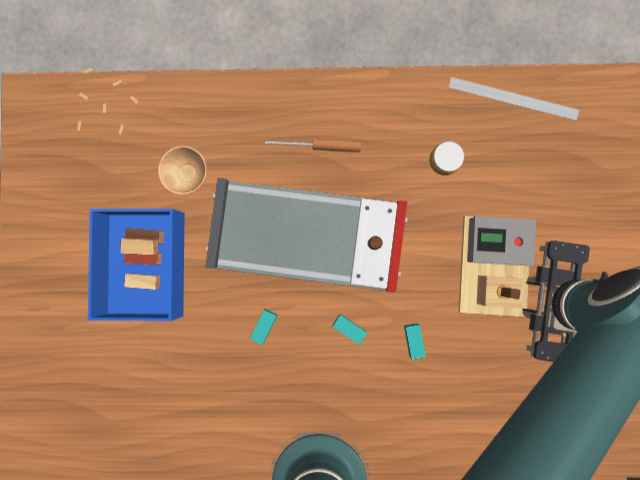

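```bash
python3 -c "
import cv2
p=cv2.imread('pics/w_top.png');cv2.imwrite('pics/w_c.png',cv2.resize(p[185:300,340:420],None,fx=5,fy=5,interpolation=cv2.INTER_CUBIC))"
```

```text
(no output)
```

View pics/w_c.png

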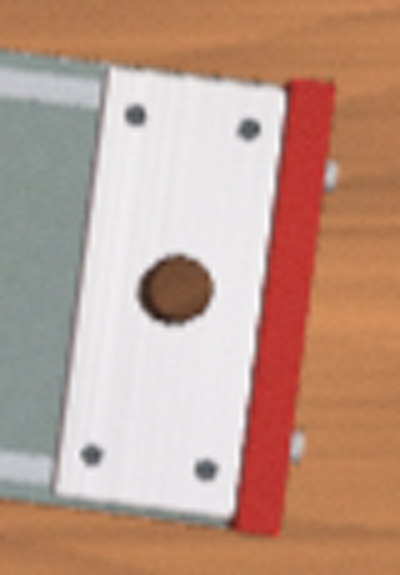

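The plate is flush against the red stop. Signing off.

```bash
python3 -c "
from workcell import *
print(sign_off())"
```

```text
the job is handed in; nothing more can be done
None
```

The whole job is done and handed in at about 57 s of robot time; the sign-off gave no verdict.

- **Offcuts:** There were four on the bed (walnut, ply, reddish, maple); offcut3 was absent. All four are in the blue bin, with the maple lying on top of two others. The turquoise blocks were left alone.
- **Carriage:** It started about 10 mm off home, so I pushed it home first, then ran it out to the far stop and back twice at about 60 mm/s. Each stop showed as a force rise to 12–14 N with almost no further motion. Steady drag was about 3–5 N, with no sticky spots in the readings taken about once a second.
- **Zero button:** I pressed it with the stylus until it bottomed out, at about 20 N and roughly 5 mm below first contact.
- **Last checks:** The final pictures show the plate flush against the red stop and the stylus upright in the stand. Its grip top is at 139 mm against the 140 mm expected with the collar down on the wood. The bowl, wax tin and hand tool look unmoved.

No check failed. The measured shift of the knob to home was 9.4 mm against the 10 mm estimated, which is within calibration error.

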